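# Make up the side-chapel tray: candle stands, candle glasses and cruets

### The job

Get the carrying tray ready for the side chapel: clear the polishing brush off it and lay it bristles down on the cork mat, stand every polished brass candle stand in the middle of a green felt pad of its own, and once a stand is in place set a ruby candle glass upright and centred on it; never lift a stand with a glass on it. Stand both cruets upright on the cork floor of the tray's end bay. Set the glasses down gently rather than dropping them, leave any spare glass standing upright, and leave the loose bobeche between the stands and the glasses where it lies.

Things in the scene. Friction and masses are not known exactly. Their poses are not given: they have to be found in the camera images.
- pad_a (a point): Centre of the first of three round green felt pads (100 mm across, flush with the tray floor, set 112 mm apart in a row), at the end of the carrying tray away from the cruet bay. The tray is an oak board 180 x 460 mm with a raised walnut rim 8 mm thick whose top is 12 mm above the tray floor; it is fixed to the table, its floor is 8 mm above the table. Axes, same for all points of the tray: x across the tray, y along it from pad_a towards the bay, z up.
- pad_b (a point): Centre of the middle felt pad, on the tray floor (y = +112 mm from pad_a).
- pad_c (a point): Centre of the felt pad nearest the cruet bay, on the tray floor (y = +224 mm from pad_a).
- bay (a point): Centre of the floor of the cruet bay, the cork-lined end compartment of the tray: 164 mm (along x) by 104 mm (along y) inside, same floor height as the pads; towards the pads a 6 mm thick divider 8 mm high, on the other sides the tray's rim, 12 mm high. Room for both cruets side by side along x (feet 10 mm apart when each stands 40 mm from the bay's centre). Its centre lies 116 mm from pad_c.
- mat: Cork mat with walnut edging, 100 mm (x) by 250 mm (y), 5 mm thick, fixed to the table beside the tray's bay end, its long side pointing roughly away from the robot; origin at the centre of its underside, z up. Place for the brush.
- brush: Horsehair polishing brush with walnut back and handle, about 195 mm long along its own x, lying bristles down. Origin at the underside of the bristles (resting surface); the walnut back is 130 mm long (x from -35 to +95 mm), 52 mm wide (y), between 22 and 38 mm above the origin, the bristles 48 mm wide below it; the thin handle (26 mm thick) runs to x = -105 mm. Balance point near x = +25 mm. z up. Weighs 0.2 kg. Starts lying lengthwise on the tray over the felt pads.
- stand1: Polished turned-brass candle stand, 70 mm high, about 0.45 kg: round foot 90 mm across, thin stem (30 to 34 mm), flat round top plate 66 mm across with a straight rim (its side) from 57 to 70 mm up. Origin at the centre of the underside, z up. May be absent (two or three of the three stands are there).
- stand2: Polished turned-brass candle stand, 70 mm high, about 0.45 kg: round foot 90 mm across, thin stem (30 to 34 mm), flat round top plate 66 mm across with a straight rim (its side) from 57 to 70 mm up. Origin at the centre of the underside, z up. May be absent (two or three of the three stands are there).
- stand3: Polished turned-brass candle stand, 70 mm high, about 0.45 kg: round foot 90 mm across, thin stem (30 to 34 mm), flat round top plate 66 mm across with a straight rim (its side) from 57 to 70 mm up. Origin at the centre of the underside, z up. May be absent (two or three of the three stands are there).
- glass1: Ruby-red candle glass filled with white wax, a plain cylinder 48 mm across and 90 mm high, about 0.24 kg, flat bottom. Origin at the centre of the underside, z up. All three glasses are alike; any glass may go on any stand.
- glass2: Ruby-red candle glass filled with white wax, a plain cylinder 48 mm across and 90 mm high, about 0.24 kg, flat bottom. Origin at the centre of the underside, z up. All three glasses are alike; any glass may go on any stand.
- glass3: Ruby-red candle glass filled with white wax, a plain cylinder 48 mm across and 90 mm high, about 0.24 kg, flat bottom. Origin at the centre of the underside, z up. All three glasses are alike; any glass may go on any stand.
- cruet1: Stoppered glass cruet on a broad, heavy pewter foot: foot 70 mm across and 7 mm thick (12 mm at the middle), above it a glass body, a cylinder 48 mm across up to 69 mm height, then a shoulder, brass collar and ball stopper (28 mm wide), 104 mm high in all, about 0.4 kg, hard to tip. Origin at the centre of the underside, z up.
- cruet2: Stoppered glass cruet on a broad, heavy pewter foot: foot 70 mm across and 7 mm thick (12 mm at the middle), above it a glass body, a cylinder 48 mm across up to 69 mm height, then a shoulder, brass collar and ball stopper (28 mm wide), 104 mm high in all, about 0.4 kg, hard to tip. Origin at the centre of the underside, z up.
- bobeche1: Loose bobeche (dished brass drip ring) 80 mm across, 9 mm high, 24 mm hole, lying flat on the table between the stands and the glasses; a bystander. Origin at the centre of the underside.

How it is judged:
By the outcome, as a careful person would: the job done as asked, in the order asked, and still so for the second after the job is handed in, with the robot touching nothing.
Of stand1, stand2, stand3 only 2 to 3 are there at a start; the rules pass over those that are not, and their reading is None.
At some moment in a run one of cruet1, cruet2, brush may be knocked a few centimetres aside while the robot is not near it.
It also fails if it takes over 210 s, if anything falls off the work surface, if the arm or the gripper's body presses on something with over 40 N, if the wrist force passes 120 N, or if a joint passes its speed limit or range.

### The arm

A 7-joint arm with a two-finger parallel gripper is mounted at the origin on the work surface. World frame = base frame: x ahead of the robot, y to its left, z up, the work surface at z = 0. Lengths are in m, angles in degrees, forces in N, time in s.
With the tool pointing down it reaches from about 0.425 to 1.025 m from the base axis. Payload 3.6 kg.
Tool frame: the origin (TCP) lies midway between the tips of the shut fingers; the grasp point (between the pads) lies 19 mm behind it; z points along the fingers, y is the direction in which the jaws open and shut (so a half turn about z gives the same grasp; the last joint's range is limited). The gripper opens to 85 mm and grips with 20 to 120 N. Pads are 22 mm wide; open, the fingers measure 114 mm over their backs; the gripper's body (76 mm by 85 mm) begins 54 mm behind the grasp point. The pads swing forward as they close: fully open they stand 13 mm farther back than shut.
Start: joints at [67.695, 33.873, 2.773, 92.16, -1.908, 54.013, -1.931], TCP at [0.211, -0.694, 0.231] pointing down, gripper open.
Joint ranges: [-153.93, 153.93], [-27.13, 128.08], [-72.61, 78.16], [10.71, 143.7], [-87.88, 267.88], [4.46, 118.87], [-176.78, 176.78]. Speed limits (degrees/s): [147.25, 147.25, 180, 180, 180, 180, 180].

### API

Orientations are given as a 3x3 rotation matrix whose columns are the frame's x, y, z axes.
In Python, from rig import * gives the robot as it stands.
- The arm moves only by the tool apply_moves, never from a script. Its argument "moves" is a list of rows, each a list of 3 entries, a list of its own where there are three numbers: the shift along the tool's x, y, z scaled (see below), then the turn, a rotation vector about the tool's x, y, z scaled (see below), then the closure, from -1 (fully open) to 1 (shut), so that 0 is half open. In form: [[[x, y, z], [wx, wy, wz], grip], ...]. A call has 1 to 20 rows; each row shifts and turns the commanded pose from where the row before left it, along the tool's axes as they then stand; what a row does not reach is not made up. The controller multiplies each number of a shift by 0.04 m and each number of a turn by 6 degrees. A row lasts 1/12 s, in which the tool goes at most 41.7 mm and 7.16 degrees, less where a joint would pass 70% of its speed; a pose out of reach is approached as far as the arm can. A call with a number of a shift or a turn outside -1 to 1 is refused whole. A call with a gripper value outside its range is refused whole. The fingers move at their own pace and stop on an object; the grip force is fixed at half the most. Time passes only in rows, so rows that do not move let the fingers close. It gives the time, the measured TCP pose, the force and the opening at its end, in the units of the state.
- get_obs(): the state, without advancing time (a new reading comes with each control period).
- read_camera(name): name is "scene" or "side" or "wrist"; returns the picture (400x640x3 uint8, red, green, blue); there is no depth.
- camera_params(name): a dict with "camera_matrix" (3x3 intrinsics, pixels), "xyz" and "attitude" of the camera in the world. Camera axes: x right, y down, z forward; pixel columns grow to the right and rows downward; lengths in m; the calibration is good to about 2 mm. The wrist camera is an equidistant fisheye: a pixel r from the principal point sees the ray r / f radians off the axis. A picture is of the moment at which its call begins: read the wrist's pose just before it. camera_params takes no time and is no camera call; for the wrist camera it gives the pose at the moment of the call.
- hand_in(): hands the job in, once; it reports no verdict.
Trained networks look in the newest picture that a camera, given by its name, has taken for a name from the list of things; names that differ only in an ending like _2 or _b are one class to them, and where a whole thing is asked for, a point or a joint stands for the part that bears it (a point fixed in the world has none). Each returns a list of dicts, best first, with "conf" (0 to 1); they miss things now and then, are a little off and sometimes report something else, mostly with a low value. They report only what shows in the picture. A call takes as long as a camera call.
- spot_in(camera, name): "point" ([x, y, z] in m, in the coordinates of the camera as it stood for that picture, good to about 4 mm: the middle of the surface that is visible of it).
- landmark_of(camera, name): "point" ([x, y, z] in m, in the coordinates of the camera as it stood for that picture, good to about 4 mm: a listed point, or the origin of a listed thing).
The state is a dict: "t": time; "joint_positions": joint angles; "qd": joint speeds; "joint_torque": joint torques, N m; "tcp_pos": TCP position; "eef_rot": TCP orientation; "wrist_force": force on the tool from outside, world axes, zero at the start; "ft_torque": the same for the moment, N m; "width": opening from 0.0 (shut) to 1.0 (fully open).
Only numpy, scipy, OpenCV 4.12 (cv2) and the standard library are available. Lean on these libraries where they do the work, as an engineer would, in place of code of your own. Each camera call takes 0.05 s, during which the arm holds its last target.

## Working session

There is one attempt and no reset: what is moved stays moved. The work goes in short steps, Python scripts to look and compute and a tool call to move; the robot and the scene stay as the last step left them, time stands still between calls to the robot, and variables do not carry over. Pictures are saved under pics/ and viewed, and the job is handed in when it is done.

Besides the shell and the picture viewer there is one more tool, called after "Call:" as name(argument=value, ...), one argument or row to a line, values as JSON. apply_moves: Moves the arm, as the interface text tells. Shifts and turns lie within -1 to 1; 1 stands for 0.04 m of shift or 6 degrees of turn. Its arguments: {"type":"object","properties":{"moves":{"type":"array","items":{"type":"array"}}},"required":["moves"]}

```bash
ls; mkdir -p pics
cat > h.py <<'E'
from rig import *
import numpy as np, cv2
def cam(n):
    p=camera_params(n); return np.array(p["camera_matrix"]),np.array(p["xyz"]),np.array(p["attitude"])
def w(n,pt,P=None):
    K,x,R=P or cam(n); return R@np.array(pt)+x
def snap(n,f):
    P=cam(n); im=read_camera(n); cv2.imwrite("pics/"+f+".png",cv2.cvtColor(im,cv2.COLOR_RGB2BGR)); return im,P
E
python3 - <<'E'
from h import *
o=get_obs(); print({k:np.round(v,3).tolist() for k,v in o.items()})
for n in ("scene","side","wrist"):
    im,P=snap(n,n+"0"); print(n,[np.round(a,3).tolist() for a in P])
    for nm in "pad_a pad_b pad_c bay mat brush stand1 glass1 cruet1 bobeche1".split():
        print(n,nm,[(round(d["conf"],2),np.round(w(n,d["point"],P),3).tolist()) for d in landmark_of(n,nm)])
print(get_obs()["t"])
E
```

```text
pics
{'t': 0.0, 'joint_positions': [67.698, 33.929, 2.767, 92.239, -1.908, 54.013, -1.931], 'qd': [-0.055, 0.045, 0.051, -0.068, 0.049, 0.024, 0.026], 'joint_torque': [0.0, -54.869, 1.546, -19.812, 0.009, 0.009, 0.0], 'tcp_pos': [0.211, -0.693, 0.23], 'eef_rot': [[0.957, 0.292, -0.001], [0.292, -0.957, 0.002], [-0.0, -0.002, -1.0]], 'wrist_force': [0.339, -0.006, 0.142], 'ft_torque': [-0.031, 0.026, 0.001], 'width': 1.001}
scene [[[367.39, 0.0, 321.498], [0.0, 367.39, 199.5], [0.0, 0.0, 1.0]], [1.204, 0.123, 0.551], [[-0.248, 0.596, -0.764], [0.969, 0.162, -0.188], [0.012, -0.787, -0.617]]]
scene pad_a [(0.97, [0.62, -0.147, 0.011]), (0.97, [0.641, 0.079, 0.01]), (0.69, [0.632, -0.032, 0.01]), (0.42, [0.429, -0.306, -0.001])]
scene pad_b [(0.97, [0.62, -0.147, 0.011]), (0.97, [0.641, 0.079, 0.01]), (0.69, [0.632, -0.032, 0.01]), (0.42, [0.429, -0.306, -0.001])]
scene pad_c [(0.97, [0.62, -0.147, 0.011]), (0.97, [0.641, 0.079, 0.01]), (0.69, [0.632, -0.032, 0.01]), (0.42, [0.429, -0.306, -0.001])]
scene bay [(0.69, [0.65, 0.19, 0.013])]
scene mat [(0.56, [0.562, 0.387, -0.001])]
scene
[... 1037 characters left out ...]
85, [0.615, -0.061, 0.01])]
side stand1 [(0.93, [0.453, 0.235, 0.003]), (0.81, [0.461, -0.004, 0.003]), (0.72, [0.449, 0.119, -0.001])]
side glass1 [(0.87, [0.434, -0.305, 0.0]), (0.73, [0.436, -0.216, -0.001]), (0.51, [0.445, -0.402, 0.005]), (0.51, [0.652, 0.191, 0.007])]
side cruet1 [(0.94, [0.573, -0.432, -0.0]), (0.94, [0.601, -0.315, 0.003])]
side bobeche1 []
wrist [[[309.707, 0.0, 321.195], [0.0, 309.707, 194.056], [0.0, 0.0, 1.0]], [0.28, -0.671, 0.374], [[0.292, -0.917, -0.272], [-0.957, -0.28, -0.082], [-0.001, 0.284, -0.959]]]
wrist pad_a []
wrist pad_b []
wrist pad_c []
wrist bay []
wrist mat []
wrist brush []
wrist stand1 []
wrist glass1 []
wrist cruet1 []
wrist bobeche1 []
1.65
```

View pics/scene0.png

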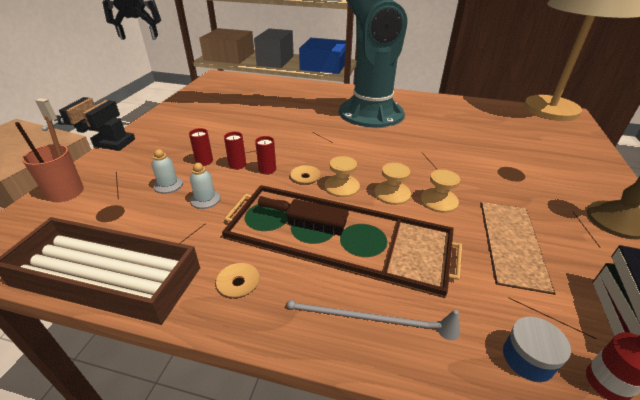

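View pics/side0.png

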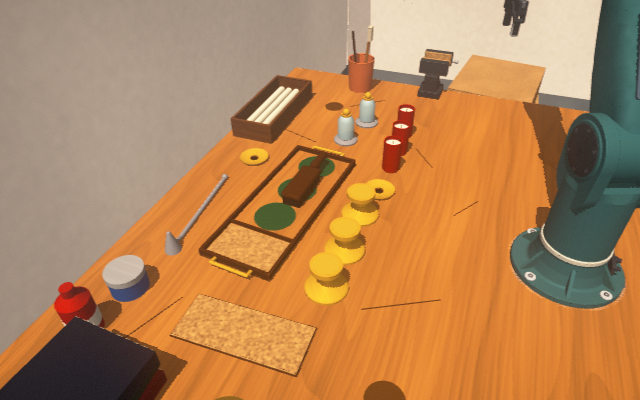

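The three stands are all present, between robot and tray (scene px ~(342,175), (393,182), (441,190)). The glasses are at ~(201,147), (235,150), (265,155), the cruets at ~(165,172) and (204,187), and the brush lies on pads a/b (260–348, 200–230). The network points agree across the two views. Next I'll measure the brush and mat directions.

```bash
cat >> h.py <<'E'
def px2w(P,u,v,z):
    K,x,R=P; d=R@np.linalg.inv(K)@np.array([u,v,1.]); return (x+d*(z-x[2])/d[2])
def w2px(P,p):
    K,x,R=P; c=R.T@(np.array(p)-x); q=K@c; return q[:2]/q[2]
E
python3 - <<'E'
from h import *
a=cv2.imread("pics/scene0.png")[180:250,235:365]; b=cv2.imread("pics/side0.png")[140:215,260:350]
a=cv2.resize(a,(780,420)); cv2.imwrite("pics/brz.png",a)
b=cv2.resize(b,None,fx=6,fy=6,interpolation=cv2.INTER_CUBIC); cv2.imwrite("pics/brz2.png",b)
P=cam("scene"); 
for c in [(481,204),(520,204),(552,290),(498,288)]: print(np.round(px2w(P,*c,.005),3))
P=cam("side")
for c in [(197,295),(316,328),(298,374),(171,333)]: print(np.round(px2w(P,*c,.005),3))
E
```

```text
[0.445 0.329 0.005]
[0.42  0.42  0.005]
[0.679 0.435 0.005]
[0.7   0.338 0.005]
[0.687 0.344 0.005]
[0.435 0.333 0.005]
[0.43  0.43  0.005]
[0.683 0.437 0.005]
```

View pics/brz.png

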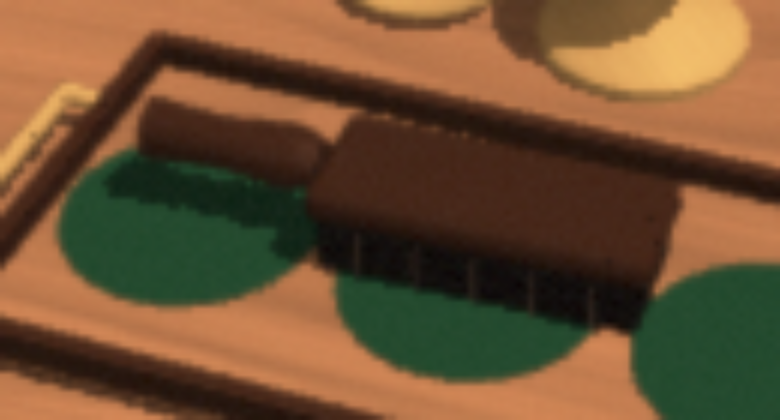

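View pics/brz2.png

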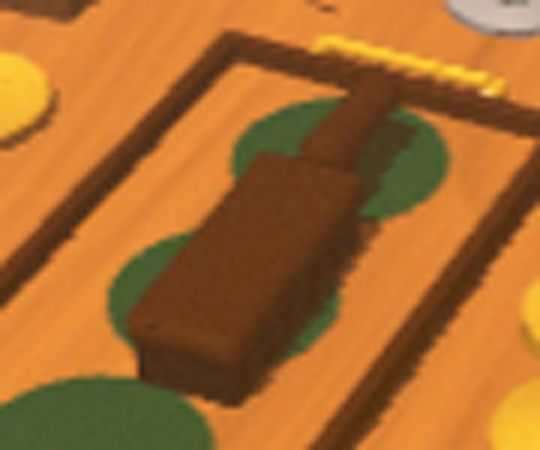

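Run:
```python
from h import *
P=cam("scene")
for c in [(355,115),(683,188),(655,283),(310,205)]: print(np.round(px2w(P,235+c[0]/6,180+c[1]/6,.046),3))
P=cam("side")
for c in [(260,152),(362,182),(237,368),(132,320)]: print(np.round(px2w(P,260+c[0]/6,140+c[1]/6,.046),3))
```

```text
[ 0.594 -0.09   0.046]
[0.603 0.036 0.046]
[0.655 0.036 0.046]
[ 0.647 -0.09   0.046]
[ 0.638 -0.09   0.046]
[ 0.588 -0.085  0.046]
[0.589 0.048 0.046]
[0.641 0.035 0.046]
```

```bash
cat >> h.py <<'E'
def plan(p,yaw=None):
    """tool-frame shift (units) after turning to yaw; turn units"""
    o=get_obs(); R=np.array(o["eef_rot"]); x=np.array(o["tcp_pos"])
    y0=np.degrees(np.arctan2(R[1,0],R[0,0])); yaw=y0 if yaw is None else yaw
    dt=(yaw-y0+180)%360-180
    c,s=np.cos(np.radians(yaw)),np.sin(np.radians(yaw))
    d=np.array(p)-x
    print("t %.1f tcp %s yaw %.1f tilt %s w %.2f q %s F %s"%(o["t"],np.round(x,4),y0,np.round(R[:,2],3),o["width"],np.round(o["joint_positions"]).astype(int),np.round(o["wrist_force"],1)))
    print(" turn units z: %.2f ; shift units after turn: %s"%(-dt/6,np.round(np.array([c*d[0]+s*d[1],s*d[0]-c*d[1],-d[2]])/.04,2)))
E
python3 -c "
from h import *
plan([.619,-.030,.23],87.5)"
```

```text
t 1.6 tcp [ 0.2113 -0.6935  0.2313] yaw 16.9 tilt [-0. -0. -1.] w 1.00 q [68 34  3 92 -2 54 -2] F [ 0.1 -0.3  0.6]
 turn units z: -11.76 ; shift units after turn: [17.02  9.46  0.03]
```

Call:
apply_moves(
  moves=[
    [[0,0,0],[0,0,-1],-1],
    [[0,0,0],[0,0,-1],-1],
    [[0,0,0],[0,0,-1],-1],
    [[0,0,0],[0,0,-1],-1],
    [[0,0,0],[0,0,-1],-1],
    [[0,0,0],[0,0,-1],-1],
    [[0,0,0],[0,0,-1],-1],
    [[0,0,0],[0,0,-1],-1],
    [[0,0,0],[0,0,-1],-1],
    [[0,0,0],[0,0,-1],-1],
    [[0,0,0],[0,0,-1],-1],
    [[0,0,0],[0,0,-0.75],-1],
    [[0.7,0.39,0],[0,0,0],-1],
    [[0.7,0.39,0],[0,0,0],-1],
    [[0.7,0.39,0],[0,0,0],-1],
    [[0.7,0.39,0],[0,0,0],-1],
    [[0.7,0.39,0],[0,0,0],-1],
    [[0.7,0.39,0],[0,0,0],-1],
    [[0.7,0.39,0],[0,0,0],-1],
    [[0.7,0.39,0],[0,0,0],-1],
  ],
)

```text
t: 3.32
tcp_pos: [0.3465, -0.4741, 0.2316]
eef_rot: [[0.045, 0.999, 0.0], [0.999, -0.045, -0.001], [-0.001, 0.0, -1.0]]
wrist_force: [-0.4, -0.2, -1.2]
width: 1.003
```

```bash
python3 -c "
from h import *
plan([.619,-.030,.20],87.5)"
```

```text
t 3.3 tcp [ 0.3465 -0.4741  0.2316] yaw 87.4 tilt [ 0.    -0.001 -1.   ] w 1.00 q [ 63  25 -18 110  10  47  37] F [-0.4 -0.2 -1.2]
 turn units z: -0.01 ; shift units after turn: [11.39  6.32  0.79]
```

Call:
apply_moves(
  moves=[
    [[0.71,0.395,0],[0,0,0],-1],
    [[0.71,0.395,0],[0,0,0],-1],
    [[0.71,0.395,0],[0,0,0],-1],
    [[0.71,0.395,0],[0,0,0],-1],
    [[0.71,0.395,0],[0,0,0],-1],
    [[0.71,0.395,0],[0,0,0],-1],
    [[0.71,0.395,0],[0,0,0],-1],
    [[0.71,0.395,0],[0,0,0],-1],
    [[0.71,0.395,0],[0,0,0],-1],
    [[0.71,0.395,0],[0,0,0],-1],
    [[0.71,0.395,0],[0,0,0],-1],
    [[0.71,0.395,0.1],[0,0,0],-1],
    [[0.71,0.395,0.1],[0,0,0],-1],
    [[0.71,0.395,0.2],[0,0,0],-1],
    [[0.71,0.395,0.2],[0,0,0],-1],
    [[0.71,0.395,0.2],[0,0,0],-1],
    [[0,0,0],[0,0,0],-1],
    [[0,0,0],[0,0,0],-1],
  ],
)

```text
t: 4.82
tcp_pos: [0.6194, -0.0296, 0.1989]
eef_rot: [[0.04, 0.999, -0.0], [0.999, -0.04, 0.001], [0.001, -0.0, -1.0]]
wrist_force: [0.2, 0.3, -0.2]
width: 1.002
```

Run:
```python
from h import *
plan([.619,-.030,.018],87.5)
im,P=snap("wrist","w1"); print(P)
K,x,R=P
for nm in ("brush","pad_a"):
  for f in (landmark_of,spot_in): print(nm,[(round(d["conf"],2),np.round(w("wrist",d["point"],P),3)) for d in f("wrist",nm)])
```

```text
t 4.8 tcp [ 0.6194 -0.0296  0.1989] yaw 87.7 tilt [-0.     0.001 -1.   ] w 1.00 q [ 14  30 -21 107  14  46 -17] F [ 0.2  0.3 -0.2]
 turn units z: 0.04 ; shift units after turn: [-0.01 -0.01  4.52]
(array([[309.70691629,   0.        , 321.19501227],
       [  0.        , 309.70691629, 194.05551215],
       [  0.        ,   0.        ,   1.        ]]), array([0.62131695, 0.04347955, 0.34130609]), array([[ 9.99210084e-01, -3.80415224e-02, -1.14913077e-02],
       [-3.97381261e-02, -9.58665108e-01, -2.81748277e-01],
       [-2.98182367e-04,  2.81982362e-01, -9.59419542e-01]]))
brush [(0.76, array([ 0.618, -0.066,  0.008])), (0.32, array([ 0.439, -0.109, -0.   ]))]
brush [(0.85, array([ 0.618, -0.04 ,  0.045]))]
pad_a [(0.82, array([0.641, 0.077, 0.006])), (0.78, array([ 0.63 , -0.036,  0.004])), (0.77, array([ 0.623, -0.146,  0.004]))]
pad_a [(0.73, array([0.646, 0.016, 0.006]))]
```

View pics/w1.png

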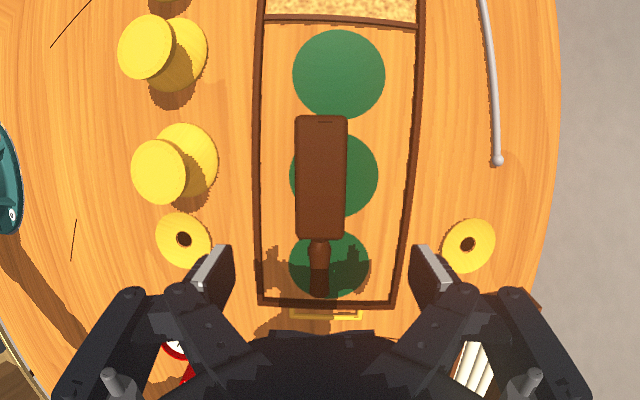

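Wrist view: the brush runs along the tray (px 295–347, 115–300), aligned with the tool, and all three pads are visible. Descend and grip.

Call:
apply_moves(
  moves=[
    [[-0.1,0,0.7],[0,0,0],-1],
    [[0,0,0.8],[0,0,0],-1],
    [[0,0,0.8],[0,0,0],-1],
    [[0,0,0.8],[0,0,0],-1],
    [[0,0,0.7],[0,0,0],-1],
    [[0,0,0.4],[0,0,0],-1],
    [[0,0,0.3],[0,0,0],-1],
    [[0,0,0],[0,0,0],-1],
    [[0,0,0],[0,0,0],1],
    [[0,0,0],[0,0,0],1],
    [[0,0,0],[0,0,0],1],
    [[0,0,0],[0,0,0],1],
    [[0,0,0],[0,0,0],1],
    [[0,0,0],[0,0,0],1],
    [[0,0,0],[0,0,0],1],
    [[0,0,0],[0,0,0],1],
  ],
)

```text
t: 6.4
tcp_pos: [0.6198, -0.0367, 0.0212]
eef_rot: [[0.045, 0.999, 0.003], [0.999, -0.045, -0.0], [-0.0, 0.003, -1.0]]
wrist_force: [-1.5, -0.0, 7.1]
width: 0.595
```

```bash
python3 -c "
from h import *
plan([.619,-.034,.16],87.5)"
```

```text
t 6.4 tcp [ 0.6198 -0.0367  0.0212] yaw 87.4 tilt [ 0.003 -0.    -1.   ] w 0.59 q [  9  43 -14 112  22  27 -24] F [-1.5 -0.   7.1]
 turn units z: -0.01 ; shift units after turn: [ 0.07 -0.02 -3.47]
```

Call:
apply_moves(
  moves=[
    [[0,0,-0.5],[0,0,0],1],
    [[0,0,-0.8],[0,0,0],1],
    [[0,0,-0.8],[0,0,0],1],
    [[0,0,-0.8],[0,0,0],1],
    [[0,0,-0.6],[0,0,-0.85],1],
    [[0,0,0],[0,0,-1],1],
    [[0,0,0],[0,0,-1],1],
    [[0,0,0],[0,0,-1],1],
    [[0,0,0],[0,0,-1],1],
    [[0,0,0],[0,0,-1],1],
    [[0,0,0],[0,0,-1],1],
    [[0,0,0],[0,0,-1],1],
    [[0,0,0],[0,0,-1],1],
    [[0,0,0],[0,0,-1],1],
    [[0,0,0],[0,0,-1],1],
    [[0,0,0],[0,0,-1],1],
    [[0,0,0],[0,0,-1],1],
    [[0,0,0],[0,0,-1],1],
    [[0,0,0],[0,0,-1],1],
    [[0,0,0],[0,0,-1],1],
  ],
)

```text
t: 8.07
tcp_pos: [0.6182, -0.0371, 0.1594]
eef_rot: [[-0.999, -0.049, -0.0], [-0.049, 0.999, -0.001], [0.0, -0.001, -1.0]]
wrist_force: [-0.4, 0.1, -1.9]
width: 0.594
```

```bash
python3 -c "
from h import *
plan([.531,.383,.10],182.5)"
```

```text
t 8.1 tcp [ 0.6182 -0.0371  0.1594] yaw -177.2 tilt [-0.    -0.001 -1.   ] w 0.59 q [ 30  38 -45 108  36  49  59] F [-0.4  0.1 -1.9]
 turn units z: 0.05 ; shift units after turn: [ 1.72 10.59  1.48]
```

Call:
apply_moves(
  moves=[
    [[0.14,0.88,0],[0,0,0.05],1],
    [[0.14,0.88,0],[0,0,0],1],
    [[0.14,0.88,0],[0,0,0],1],
    [[0.14,0.88,0],[0,0,0],1],
    [[0.14,0.88,0],[0,0,0],1],
    [[0.14,0.88,0],[0,0,0],1],
    [[0.14,0.88,0],[0,0,0],1],
    [[0.14,0.88,0],[0,0,0],1],
    [[0.14,0.88,0],[0,0,0],1],
    [[0.14,0.88,0.2],[0,0,0],1],
    [[0.14,0.88,0.4],[0,0,0],1],
    [[0.14,0.88,0.6],[0,0,0],1],
    [[0,0,0.5],[0,0,0],1],
    [[0,0,0],[0,0,0],1],
  ],
)

```text
t: 9.23
tcp_pos: [0.5311, 0.383, 0.0886]
eef_rot: [[-0.999, -0.045, -0.005], [-0.045, 0.999, -0.003], [0.005, -0.002, -1.0]]
wrist_force: [0.1, -2.1, -3.9]
width: 0.595
```

Run:
```python
from h import *
plan([.531,.383,.0185],182.5)
for n in ("side",):
  im,P=snap(n,n+"2")
  for nm in ("brush","mat"): print(nm,[(round(d["conf"],2),np.round(w(n,d["point"],P),3)) for d in landmark_of(n,nm)])
```

```text
t 9.2 tcp [0.5311 0.383  0.0886] yaw -177.4 tilt [-0.005 -0.003 -1.   ] w 0.59 q [-13  45 -40 105  40  45  18] F [ 0.1 -2.1 -3.9]
 turn units z: 0.01 ; shift units after turn: [0.   0.   1.75]
brush [(0.84, array([0.554, 0.382, 0.079]))]
mat [(0.91, array([0.566, 0.387, 0.002]))]
```

View pics/side2.png

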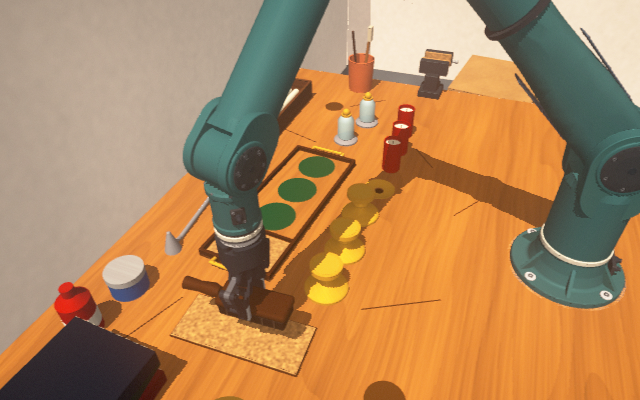

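Call:
apply_moves(
  moves=[
    [[-0.1,0.08,0.6],[0,0,0],1],
    [[0,0,0.6],[0,0,0],1],
    [[0,0,0.3],[0,0,0],1],
    [[0,0,0.15],[0,0,0],1],
    [[0,0,0.08],[0,0,0],1],
    [[0,0,0],[0,0,0],1],
    [[0,0,0],[0,0,0],1],
  ],
)

```text
t: 9.97
tcp_pos: [0.5394, 0.3856, 0.024]
eef_rot: [[-0.999, -0.039, 0.001], [-0.039, 0.999, 0.001], [-0.001, 0.001, -1.0]]
wrist_force: [0.9, 1.0, -1.5]
width: 0.595
```

Call:
apply_moves(
  moves=[
    [[0,0,0],[0,0,0],-0.1],
    [[0,0,0],[0,0,0],-0.5],
    [[0,0,0],[0,0,0],-1],
    [[0,0,0],[0,0,0],-1],
    [[0,0,0],[0,0,0],-1],
    [[0,0,0],[0,0,0],-1],
    [[0,0,-0.4],[0,0,0],-1],
    [[0,0,-0.8],[0,0,0],-1],
    [[0,0,-0.8],[0,0,0],-1],
    [[0,0,-0.8],[0,0,0],-1],
    [[0,0,-0.8],[0,0,0],-1],
  ],
)

```text
t: 10.88
tcp_pos: [0.5384, 0.3852, 0.1694]
eef_rot: [[-0.999, -0.04, 0.0], [-0.04, 0.999, 0.0], [-0.0, 0.0, -1.0]]
wrist_force: [0.2, -0.3, 0.3]
width: 0.997
```

Run:
```python
from h import *
plan([.453,.234,.15],175)
for n in ("side","scene","wrist"):
  im,P=snap(n,n+"3")
  for nm in ("brush","stand1"): print(n,nm,[(round(d["conf"],2),np.round(w(n,d["point"],P),3)) for d in landmark_of(n,nm)])
```

```text
t 10.9 tcp [0.5384 0.3852 0.1694] yaw -177.7 tilt [ 0.  0. -1.] w 1.00 q [-11  40 -44 102  34  52  22] F [ 0.2 -0.3  0.3]
 turn units z: 1.21 ; shift units after turn: [ 1.8  -3.95  0.48]
side brush []
side stand1 [(0.7, array([ 0.457, -0.004,  0.004])), (0.67, array([0.454, 0.118, 0.002])), (0.67, array([0.453, 0.232, 0.004]))]
scene brush [(0.94, array([0.564, 0.391, 0.007]))]
scene stand1 [(0.95, array([0.454, 0.118, 0.002])), (0.75, array([ 0.46 , -0.009,  0.   ])), (0.6, array([0.452, 0.232, 0.001])), (0.52, array([0.561, 0.39 , 0.007]))]
wrist brush [(0.78, array([0.565, 0.383, 0.006]))]
wrist stand1 [(0.75, array([ 0.449,  0.118, -0.001])), (0.7, array([ 0.458, -0.005, -0.001])), (0.33, array([ 0.623, -0.142,  0.001]))]
```

View pics/wrist3.png

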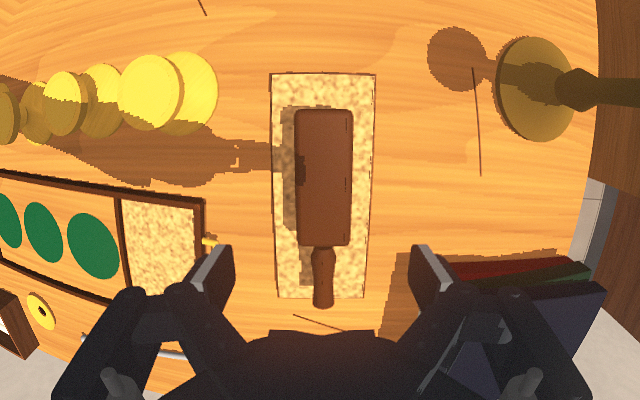

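The brush lies bristles down on the mat with its origin at ~(0.565, 0.386). In the wrist view it sits at px 295–352, within the mat outline 270–375. Now the stand nearest the mat goes to pad_c.

Call:
apply_moves(
  moves=[
    [[0,0,-0.3],[0,0,0.6],-1],
    [[0,0,-0.3],[0,0,0.6],-1],
    [[0.35,-0.8,0],[0,0,0],-1],
    [[0.35,-0.8,0],[0,0,0],-1],
    [[0.35,-0.8,0],[0,0,0],-1],
    [[0.35,-0.8,0],[0,0,0],-1],
    [[0.35,-0.75,0.5],[0,0,0],-1],
    [[0,0,0.5],[0,0,0],-1],
    [[0,0,0],[0,0,0],-1],
  ],
)

```text
t: 12.08
tcp_pos: [0.4522, 0.2293, 0.1474]
eef_rot: [[-0.996, 0.088, -0.007], [0.088, 0.996, -0.006], [0.006, -0.006, -1.0]]
wrist_force: [-0.7, -0.7, -0.3]
width: 1.002
```

Run:
```python
from h import *
plan([.453,.233,.037],175)
for n in ("wrist",):
  im,P=snap(n,n+"4")
  for nm in ("brush","stand1"): print(n,nm,[(round(d["conf"],2),np.round(w(n,d["point"],P),3)) for d in landmark_of(n,nm)])
```

```text
t 12.1 tcp [0.4522 0.2293 0.1474] yaw 175.0 tilt [-0.007 -0.006 -1.   ] w 1.00 q [  0  32 -43 122  34  39  18] F [-0.7 -0.7 -0.3]
 turn units z: -0.01 ; shift units after turn: [-0.01  0.09  2.76]
wrist brush [(0.97, array([0.565, 0.381, 0.007]))]
wrist stand1 [(0.93, array([ 0.454,  0.118, -0.   ])), (0.73, array([ 0.456, -0.005, -0.002])), (0.65, array([0.454, 0.233, 0.004]))]
```

View pics/wrist4.png

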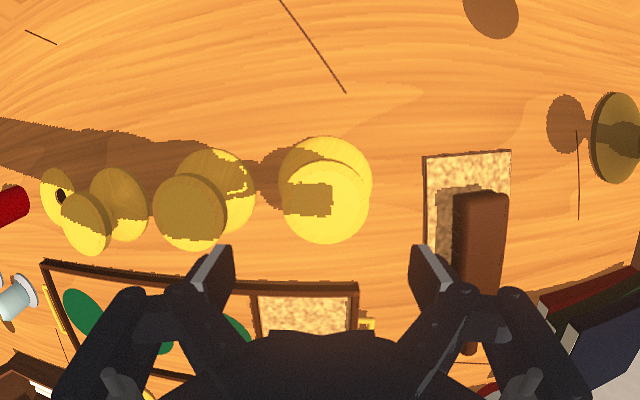

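Stand 1 is centred between the fingers (px 326,200) and the measurements agree. Grip it.

Call:
apply_moves(
  moves=[
    [[0,0.09,0.4],[0,0,0],-1],
    [[0,0,0.6],[0,0,0],-1],
    [[0,0,0.6],[0,0,0],-1],
    [[0,0,0.6],[0,0,0],-1],
    [[0,0,0.4],[0,0,0],-1],
    [[0,0,0.15],[0,0,0],-1],
    [[0,0,0],[0,0,0],-1],
    [[0,0,0],[0,0,0],0],
    [[0,0,0],[0,0,0],1],
    [[0,0,0],[0,0,0],1],
    [[0,0,0],[0,0,0],1],
    [[0,0,0],[0,0,0],1],
    [[0,0,0],[0,0,0],1],
  ],
)

```text
t: 13.32
tcp_pos: [0.4561, 0.2352, 0.0423]
eef_rot: [[-0.996, 0.088, 0.001], [0.088, 0.996, -0.004], [-0.002, -0.004, -1.0]]
wrist_force: [-1.3, -4.3, 6.0]
width: 0.752
```

Run:
```python
from h import *
plan([.641,.078,.13],175)
```

```text
t 13.3 tcp [0.4561 0.2352 0.0423] yaw 175.0 tilt [ 0.001 -0.004 -1.   ] w 0.75 q [ -9  40 -32 125  47  28   6] F [-1.3 -4.3  6. ]
 turn units z: -0.00 ; shift units after turn: [-4.95 -3.51 -2.19]
```

Call:
apply_moves(
  moves=[
    [[0,0,-0.4],[0,0,0],1],
    [[0,0,-0.7],[0,0,0],1],
    [[0,0,-0.6],[0,0,0],1],
    [[-0.6,0,0],[0,0,0],1],
    [[-0.7,0,0],[0,0,0],1],
    [[-0.7,-0.2,0],[0,0,0],1],
    [[-0.7,-0.55,0],[0,0,0],1],
    [[-0.7,-0.55,0],[0,0,0],1],
    [[-0.7,-0.55,0],[0,0,0],1],
    [[-0.6,-0.55,0],[0,0,0],1],
    [[-0.25,-0.55,0],[0,0,0],1],
    [[0,-0.55,0],[0,0,0],1],
    [[0,0,0],[0,0,0],1],
    [[0,0,0],[0,0,0],1],
  ],
)

```text
t: 14.48
tcp_pos: [0.641, 0.0781, 0.1089]
eef_rot: [[-0.996, 0.091, -0.0], [0.091, 0.996, -0.001], [0.0, -0.001, -1.0]]
wrist_force: [0.1, 0.9, -4.1]
width: 0.754
```

Run:
```python
from h import *
plan([.641,.078,.055],175)
o=get_obs()
for n in ("side","scene"):
  im,P=snap(n,n+"5")
  for nm in ("stand1","pad_c"): print(n,nm,[(round(d["conf"],2),np.round(w(n,d["point"],P),3)) for d in landmark_of(n,nm)])
```

```text
t 14.5 tcp [0.641  0.0781 0.1089] yaw 174.8 tilt [-0.    -0.001 -1.   ] w 0.75 q [ 16  43 -40 106  38  45  40] F [ 0.1  0.9 -4.1]
 turn units z: -0.03 ; shift units after turn: [-0.   -0.    1.35]
side stand1 [(0.98, array([0.638, 0.082, 0.069])), (0.76, array([0.45 , 0.12 , 0.003])), (0.73, array([ 0.458, -0.005,  0.003]))]
side pad_c [(0.74, array([0.642, 0.073, 0.01 ])), (0.66, array([ 0.633, -0.035,  0.007])), (0.66, array([0.566, 0.386, 0.008])), (0.59, array([ 0.625, -0.148,  0.011]))]
scene stand1 [(0.72, array([0.454, 0.117, 0.001])), (0.7, array([0.638, 0.084, 0.066])), (0.63, array([ 0.461, -0.009,  0.001]))]
scene pad_c [(0.97, array([ 0.636, -0.032,  0.007])), (0.68, array([ 0.623, -0.149,  0.011])), (0.62, array([0.642, 0.078, 0.011]))]
```

View pics/scene5.png

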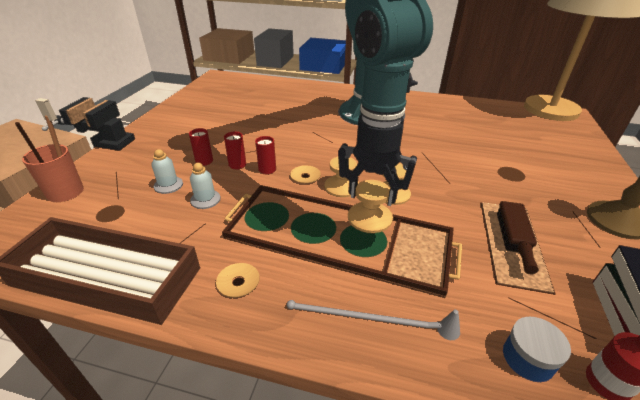

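View pics/side5.png

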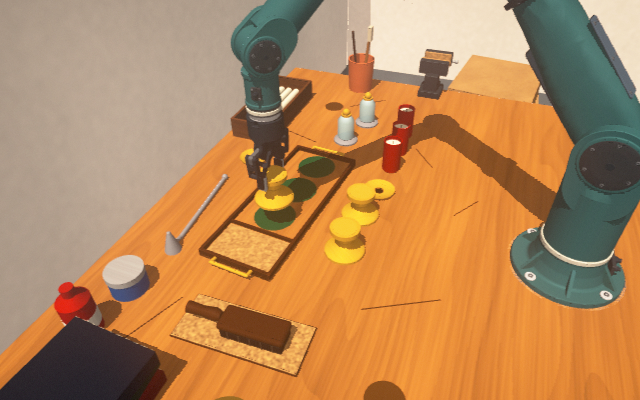

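Call:
apply_moves(
  moves=[
    [[-0.06,-0.06,0.5],[0,0,0],1],
    [[0,0,0.5],[0,0,0],1],
    [[0,0,0.25],[0,0,0],1],
    [[0,0,0.15],[0,0,0],1],
    [[0,0,0.06],[0,0,0],1],
    [[0,0,0],[0,0,0],1],
    [[0,0,0],[0,0,0],1],
  ],
)

```text
t: 15.37
tcp_pos: [0.6438, 0.079, 0.0512]
eef_rot: [[-0.996, 0.086, 0.002], [0.086, 0.996, 0.001], [-0.002, 0.001, -1.0]]
wrist_force: [-0.1, -0.2, -4.2]
width: 0.752
```

Run:
```python
from h import *
plan([.641,.078,.050],175)
o=get_obs()
for n in ("side","scene"):
  im,P=snap(n,n+"5b")
  for nm in ("stand1",): print(n,nm,[(round(d["conf"],2),np.round(w(n,d["point"],P),3)) for d in landmark_of(n,nm)])
```

```text
t 15.4 tcp [0.6438 0.079  0.0512] yaw 175.1 tilt [ 0.002  0.001 -1.   ] w 0.75 q [ 13  47 -37 107  42  41  37] F [-0.1 -0.2 -4.2]
 turn units z: 0.02 ; shift units after turn: [ 0.07 -0.03  0.03]
side stand1 [(0.64, array([ 0.461, -0.006,  0.003])), (0.64, array([ 0.454,  0.119, -0.001])), (0.6, array([0.64 , 0.081, 0.01 ]))]
scene stand1 [(0.89, array([ 0.462, -0.012,  0.001])), (0.88, array([ 0.454,  0.116, -0.004])), (0.71, array([0.64 , 0.08 , 0.005]))]
```

Call:
apply_moves(
  moves=[
    [[0,-0.04,0.04],[0,0,0],1],
    [[0,0,0],[0,0,0],1],
    [[0,0,0],[0,0,0],0],
    [[0,0,0],[0,0,0],-1],
    [[0,0,0],[0,0,0],-1],
    [[0,0,0],[0,0,0],-1],
    [[0,0,-0.3],[0,0,0],-1],
    [[0,0,-0.7],[0,0,0],-1],
    [[0,0,-0.7],[0,0,0],-1],
    [[0,0,-0.5],[0,0,0],-1],
    [[0,0,0],[0,0,0],-1],
    [[0,0,0],[0,0,0],-1],
  ],
)

```text
t: 16.57
tcp_pos: [0.644, 0.0768, 0.1389]
eef_rot: [[-0.996, 0.087, 0.003], [0.087, 0.996, 0.0], [-0.003, 0.001, -1.0]]
wrist_force: [-0.1, -1.1, -0.1]
width: 0.999
```

Run:
```python
from h import *
plan([.454,.118,.13],175)
for n in ("side","scene","wrist"):
  im,P=snap(n,n+"6")
  for nm in ("stand1","pad_a"): print(n,nm,[(round(d["conf"],2),np.round(w(n,d["point"],P),3)) for d in landmark_of(n,nm)])
```

```text
t 16.6 tcp [0.644  0.0768 0.1389] yaw 175.0 tilt [ 0.003  0.    -1.   ] w 1.00 q [ 17  41 -42 105  36  48  42] F [-0.1 -1.1 -0.1]
 turn units z: 0.00 ; shift units after turn: [4.82 0.61 0.22]
side stand1 [(0.93, array([0.638, 0.081, 0.01 ])), (0.72, array([ 0.452,  0.121, -0.   ]))]
side pad_a [(0.95, array([ 0.625, -0.144,  0.011])), (0.86, array([0.643, 0.076, 0.01 ])), (0.75, array([ 0.635, -0.036,  0.007]))]
scene stand1 [(0.69, array([0.451, 0.118, 0.001])), (0.63, array([ 0.457, -0.013,  0.002])), (0.58, array([0.641, 0.078, 0.009]))]
scene pad_a [(0.76, array([ 0.633, -0.035,  0.007])), (0.71, array([ 0.62 , -0.149,  0.01 ])), (0.69, array([0.641, 0.077, 0.009])), (0.69, array([0.652, 0.189, 0.013]))]
wrist stand1 [(0.86, array([0.645, 0.081, 0.01 ])), (0.85, array([ 0.458, -0.003, -0.001]))]
wrist pad_a [(0.82, array([ 0.631, -0.035,  0.007])), (0.42, array([0.645, 0.195, 0.009]))]
```

View pics/wrist6.png

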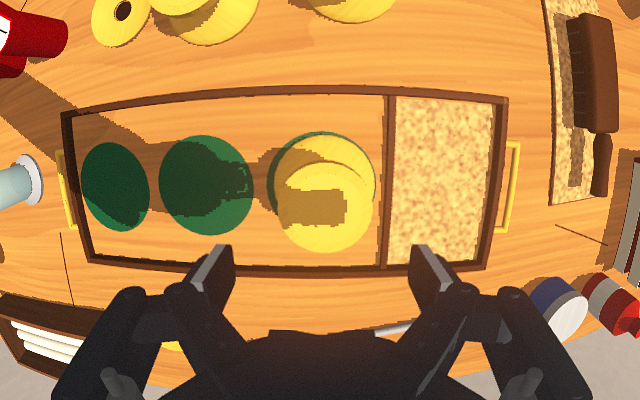

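Stand 1 is on pad_c with a thin green margin all round (foot px 275–374 in pad 268–376), off by ≲2 mm. Next, stand 2 to pad_b.

Call:
apply_moves(
  moves=[
    [[0.6,0.08,0],[0,0,0],-1],
    [[0.7,0.09,0],[0,0,0],-1],
    [[0.7,0.09,0],[0,0,0],-1],
    [[0.7,0.09,0],[0,0,0],-1],
    [[0.7,0.09,0],[0,0,0],-1],
    [[0.7,0.09,0],[0,0,0],-1],
    [[0.7,0.1,0],[0,0,0],-1],
    [[0,0,0],[0,0,0],-1],
    [[0,0,0],[0,0,0],-1],
  ],
)

```text
t: 17.77
tcp_pos: [0.4522, 0.1185, 0.1369]
eef_rot: [[-0.997, 0.083, -0.001], [0.083, 0.997, -0.001], [0.001, -0.001, -1.0]]
wrist_force: [0.7, -0.5, -0.6]
width: 0.998
```

Run:
```python
from h import *
plan([.453,.118,.038],175)
for n in ("wrist",):
  im,P=snap(n,n+"7")
  for nm in ("stand1",): print(n,nm,[(round(d["conf"],2),np.round(w(n,d["point"],P),3)) for d in landmark_of(n,nm)])
```

```text
t 17.8 tcp [0.4522 0.1185 0.1369] yaw 175.2 tilt [-0.001 -0.001 -1.   ] w 1.00 q [ 12  30 -43 128  37  35  27] F [ 0.7 -0.5 -0.6]
 turn units z: 0.04 ; shift units after turn: [-0.02 -0.01  2.47]
wrist stand1 [(0.67, array([0.452, 0.118, 0.   ])), (0.6, array([0.644, 0.081, 0.01 ])), (0.56, array([ 0.459, -0.003, -0.002]))]
```

Call:
apply_moves(
  moves=[
    [[0,0,0.5],[0,0,0],-1],
    [[0,0,0.6],[0,0,0],-1],
    [[0,0,0.6],[0,0,0],-1],
    [[0,0,0.5],[0,0,0],-1],
    [[0,0,0.25],[0,0,0],-1],
    [[0,0,0],[0,0,0],-1],
    [[0,0,0],[0,0,0],0],
    [[0,0,0],[0,0,0],1],
    [[0,0,0],[0,0,0],1],
    [[0,0,0],[0,0,0],1],
    [[0,0,0],[0,0,0],1],
    [[0,0,0],[0,0,0],1],
  ],
)

```text
t: 18.87
tcp_pos: [0.455, 0.1182, 0.0396]
eef_rot: [[-0.996, 0.087, 0.002], [0.087, 0.996, 0.0], [-0.002, 0.0, -1.0]]
wrist_force: [0.5, -0.9, 5.7]
width: 0.746
```

Run:
```python
from h import *
plan([.632,-.034,.11],175)
```

```text
t 18.9 tcp [0.455  0.1182 0.0396] yaw 175.0 tilt [ 0.002  0.    -1.   ] w 0.75 q [  2  38 -30 131  52  23  13] F [ 0.5 -0.9  5.7]
 turn units z: 0.00 ; shift units after turn: [-4.74 -3.41 -1.76]
```

Call:
apply_moves(
  moves=[
    [[0,0,-0.5],[0,0,0],1],
    [[0,0,-0.7],[0,0,0],1],
    [[0,0,-0.7],[0,0,0],1],
    [[0,0,-0.5],[0,0,0],1],
    [[-0.5,-0.35,0],[0,0,0],1],
    [[-0.65,-0.47,0],[0,0,0],1],
    [[-0.65,-0.47,0],[0,0,0],1],
    [[-0.65,-0.47,0],[0,0,0],1],
    [[-0.65,-0.47,0],[0,0,0],1],
    [[-0.65,-0.47,0],[0,0,0],1],
    [[-0.6,-0.43,0],[0,0,0],1],
    [[-0.4,-0.28,0],[0,0,0],1],
    [[0,0,0.3],[0,0,0],1],
    [[0,0,0.3],[0,0,0],1],
    [[0,0,0],[0,0,0],1],
  ],
)

```text
t: 20.12
tcp_pos: [0.6273, -0.034, 0.1071]
eef_rot: [[-0.996, 0.086, -0.008], [0.086, 0.996, 0.0], [0.008, -0.0, -1.0]]
wrist_force: [-1.4, 0.1, -3.7]
width: 0.751
```

Run:
```python
from h import *
plan([.632,-.034,.0485],175)
for n in ("side","scene"):
  im,P=snap(n,n+"8")
  for nm in ("stand1","pad_a"): print(n,nm,[(round(d["conf"],2),np.round(w(n,d["point"],P),3)) for d in landmark_of(n,nm)])
```

```text
t 20.1 tcp [ 0.6273 -0.034   0.1071] yaw 175.1 tilt [-0.008  0.    -1.   ] w 0.75 q [ 26  42 -41 108  38  45  49] F [-1.4  0.1 -3.7]
 turn units z: 0.01 ; shift units after turn: [-0.12  0.01  1.47]
side stand1 [(0.94, array([ 0.462, -0.007,  0.002])), (0.82, array([ 0.624, -0.034,  0.066])), (0.62, array([ 0.566,  0.386, -0.   ])), (0.61, array([0.636, 0.085, 0.008])), (0.19, array([0.566, 0.384, 0.01 ]))]
side pad_a [(0.96, array([0.641, 0.075, 0.008])), (0.67, array([ 0.635, -0.034,  0.008])), (0.57, array([ 0.624, -0.145,  0.01 ])), (0.57, array([0.563, 0.386, 0.006]))]
scene stand1 [(0.97, array([0.64 , 0.083, 0.011])), (0.92, array([ 0.459, -0.01 , -0.   ])), (0.71, array([ 0.628, -0.032,  0.07 ])), (0.59, array([0.653, 0.19 , 0.013]))]
scene pad_a [(0.96, array([0.64 , 0.077, 0.007])), (0.78, array([ 0.62 , -0.151,  0.01 ])), (0.69, array([ 0.632, -0.032,  0.01 ]))]
```

Call:
apply_moves(
  moves=[
    [[-0.16,-0.04,0.5],[0,0,0],1],
    [[0,0,0.5],[0,0,0],1],
    [[0,0,0.25],[0,0,0],1],
    [[0,0,0.15],[0,0,0],1],
    [[0,0,0.08],[0,0,0],1],
    [[0,0,0],[0,0,0],1],
    [[0,0,0],[0,0,0],1],
  ],
)

```text
t: 21.0
tcp_pos: [0.638, -0.0358, 0.0523]
eef_rot: [[-0.996, 0.086, 0.001], [0.086, 0.996, 0.0], [-0.001, 0.0, -1.0]]
wrist_force: [-0.5, -0.1, -3.9]
width: 0.752
```

Run:
```python
from h import *
plan([.6325,-.036,.0485],175)
for n in ("side","scene"):
  im,P=snap(n,n+"8b")
  for nm in ("stand1",): print(n,nm,[(round(d["conf"],2),np.round(w(n,d["point"],P),3)) for d in landmark_of(n,nm)])
```

```text
t 21.0 tcp [ 0.638  -0.0358  0.0523] yaw 175.1 tilt [ 0.001  0.    -1.   ] w 0.75 q [ 24  46 -37 108  43  40  46] F [-0.5 -0.1 -3.9]
 turn units z: 0.01 ; shift units after turn: [ 0.14 -0.02  0.1 ]
side stand1 [(0.97, array([ 0.635, -0.035,  0.015])), (0.82, array([ 0.461, -0.007,  0.001])), (0.76, array([0.642, 0.084, 0.01 ]))]
scene stand1 [(0.73, array([ 0.46 , -0.01 ,  0.001])), (0.66, array([0.641, 0.078, 0.009])), (0.65, array([ 0.633, -0.035,  0.014])), (0.48, array([ 0.636, -0.033,  0.01 ])), (0.37, array([0.642, 0.076, 0.011]))]
```

Call:
apply_moves(
  moves=[
    [[0.04,0,0.06],[0,0,0],1],
    [[0,0,0.04],[0,0,0],1],
    [[0,0,0],[0,0,0],1],
    [[0,0,0],[0,0,0],0],
    [[0,0,0],[0,0,0],-1],
    [[0,0,0],[0,0,0],-1],
    [[0,0,0],[0,0,0],-1],
    [[0,0,-0.3],[0,0,0],-1],
    [[0,0,-0.7],[0,0,0],-1],
    [[0,0,-0.7],[0,0,0],-1],
    [[0,0,-0.4],[0,0,0],-1],
    [[0,0,0],[0,0,0],-1],
    [[0,0,0],[0,0,0],-1],
  ],
)

```text
t: 22.28
tcp_pos: [0.6368, -0.036, 0.1331]
eef_rot: [[-0.996, 0.087, 0.003], [0.087, 0.996, -0.0], [-0.003, 0.0, -1.0]]
wrist_force: [-0.6, -0.1, -0.6]
width: 1.001
```

Run:
```python
from h import *
plan([.459,-.006,.138],175)
for n in ("side","scene","wrist"):
  im,P=snap(n,n+"9")
  for nm in ("stand1",): print(n,nm,[(round(d["conf"],2),np.round(w(n,d["point"],P),3)) for d in landmark_of(n,nm)])
```

```text
t 22.3 tcp [ 0.6368 -0.036   0.1331] yaw 175.0 tilt [ 0.003 -0.    -1.   ] w 1.00 q [ 27  41 -42 107  37  47  51] F [-0.6 -0.1 -0.6]
 turn units z: 0.01 ; shift units after turn: [ 4.49  0.36 -0.12]
side stand1 [(0.74, array([ 0.632, -0.034,  0.009])), (0.65, array([ 0.46 , -0.007,  0.002]))]
scene stand1 [(0.85, array([ 0.458, -0.012, -0.   ])), (0.64, array([0.64 , 0.078, 0.007])), (0.57, array([ 0.632, -0.035,  0.008])), (0.3, array([ 0.56 , -0.436,  0.003]))]
wrist stand1 [(0.88, array([0.644, 0.083, 0.012])), (0.67, array([ 0.632, -0.035,  0.007]))]
```

View pics/wrist9.png

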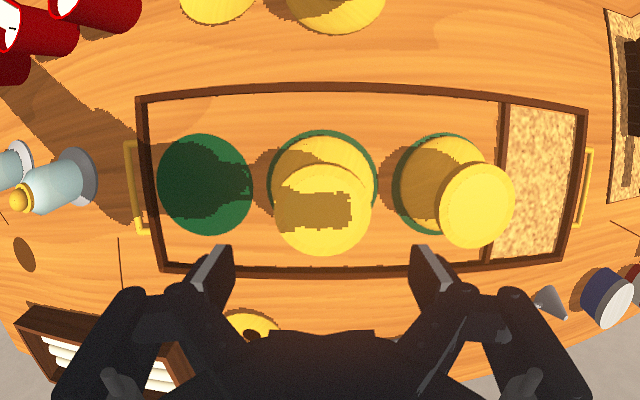

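Stand 2 is centred on pad_b. Stand_c sits ~3 mm towards the bay and I'll nudge it later. Now stand 3.

Call:
apply_moves(
  moves=[
    [[0.5,0.03,0],[0,0,0],-1],
    [[0.65,0.05,0],[0,0,0],-1],
    [[0.65,0.05,0],[0,0,0],-1],
    [[0.65,0.05,0],[0,0,0],-1],
    [[0.65,0.05,0],[0,0,0],-1],
    [[0.65,0.05,0],[0,0,0],-1],
    [[0.6,0.05,0],[0,0,0],-1],
    [[0.15,0.03,0],[0,0,0],-1],
    [[0,0,0],[0,0,0],-1],
    [[0,0,0],[0,0,0],-1],
  ],
)

```text
t: 23.42
tcp_pos: [0.4591, -0.0061, 0.1317]
eef_rot: [[-0.996, 0.086, 0.001], [0.086, 0.996, 0.0], [-0.001, 0.001, -1.0]]
wrist_force: [0.7, 0.2, 0.1]
width: 1.002
```

Run:
```python
from h import *
plan([.459,-.006,.038],175)
for n in ("wrist",):
  im,P=snap(n,n+"10")
  for nm in ("stand1",): print(n,nm,[(round(d["conf"],2),np.round(w(n,d["point"],P),3)) for d in landmark_of(n,nm)])
```

```text
t 23.4 tcp [ 0.4591 -0.0061  0.1317] yaw 175.1 tilt [ 0.001  0.    -1.   ] w 1.00 q [ 28  30 -43 129  38  34  41] F [0.7 0.2 0.1]
 turn units z: 0.01 ; shift units after turn: [0.   0.   2.34]
wrist stand1 [(0.98, array([ 0.455, -0.007, -0.002])), (0.61, array([0.645, 0.079, 0.011])), (0.56, array([ 0.629, -0.037,  0.007]))]
```

View pics/wrist10.png

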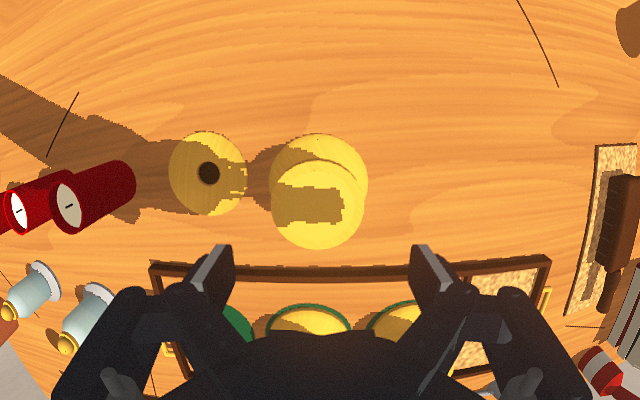

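Call:
apply_moves(
  moves=[
    [[0.03,-0.02,0.4],[0,0,0],-1],
    [[0,0,0.6],[0,0,0],-1],
    [[0,0,0.6],[0,0,0],-1],
    [[0,0,0.5],[0,0,0],-1],
    [[0,0,0.22],[0,0,0],-1],
    [[0,0,0],[0,0,0],-1],
    [[0,0,0],[0,0,0],0],
    [[0,0,0],[0,0,0],1],
    [[0,0,0],[0,0,0],1],
    [[0,0,0],[0,0,0],1],
    [[0,0,0],[0,0,0],1],
    [[0,0,0],[0,0,0],1],
  ],
)

```text
t: 24.52
tcp_pos: [0.4577, -0.008, 0.0396]
eef_rot: [[-0.996, 0.087, 0.002], [0.087, 0.996, -0.002], [-0.002, -0.002, -1.0]]
wrist_force: [1.2, -3.8, 6.7]
width: 0.749
```

Run:
```python
from h import *
plan([.622,-.147,.11],175)
```

```text
t 24.5 tcp [ 0.4577 -0.008   0.0396] yaw 175.0 tilt [ 0.002 -0.002 -1.   ] w 0.75 q [ 17  38 -29 132  54  22  27] F [ 1.2 -3.8  6.7]
 turn units z: -0.00 ; shift units after turn: [-4.4  -3.1  -1.76]
```

Call:
apply_moves(
  moves=[
    [[0,0,-0.5],[0,0,0],1],
    [[0,0,-0.7],[0,0,0],1],
    [[0,0,-0.7],[0,0,0],1],
    [[0,0,-0.5],[0,0,0],1],
    [[-0.4,-0.28,0],[0,0,0],1],
    [[-0.6,-0.42,0],[0,0,0],1],
    [[-0.6,-0.42,0],[0,0,0],1],
    [[-0.6,-0.42,0],[0,0,0],1],
    [[-0.6,-0.42,0],[0,0,0],1],
    [[-0.6,-0.42,0],[0,0,0],1],
    [[-0.6,-0.42,0],[0,0,0],1],
    [[-0.4,-0.28,0],[0,0,0],1],
    [[0,-0.02,0.3],[0,0,0],1],
    [[0,0,0.3],[0,0,0],1],
    [[0,0,0],[0,0,0],1],
    [[0,0,0],[0,0,0],1],
  ],
)

```text
t: 25.85
tcp_pos: [0.6185, -0.1442, 0.109]
eef_rot: [[-0.996, 0.084, -0.005], [0.084, 0.996, 0.002], [0.005, 0.001, -1.0]]
wrist_force: [0.4, 0.4, -3.5]
width: 0.75
```

Run:
```python
from h import *
plan([.622,-.147,.0485],175)
for n in ("side","scene"):
  im,P=snap(n,n+"11")
  for nm in ("stand1","pad_a"): print(n,nm,[(round(d["conf"],2),np.round(w(n,d["point"],P),3)) for d in landmark_of(n,nm)])
```

```text
t 25.9 tcp [ 0.6185 -0.1442  0.109 ] yaw 175.2 tilt [-0.005  0.002 -1.   ] w 0.75 q [ 37  42 -41 107  39  45  59] F [ 0.4  0.4 -3.5]
 turn units z: 0.03 ; shift units after turn: [-0.09 -0.06  1.51]
side stand1 [(0.9, array([0.641, 0.083, 0.008])), (0.66, array([ 0.624, -0.143,  0.072])), (0.64, array([ 0.632, -0.037,  0.008]))]
side pad_a [(0.73, array([0.64 , 0.074, 0.008])), (0.69, array([ 0.623, -0.146,  0.014])), (0.55, array([ 0.633, -0.032,  0.01 ])), (0.45, array([ 0.435, -0.307,  0.   ]))]
scene stand1 [(0.8, array([ 0.636, -0.036,  0.009])), (0.74, array([0.644, 0.078, 0.006])), (0.56, array([ 0.624, -0.143,  0.074]))]
scene pad_a [(0.76, array([ 0.619, -0.147,  0.009])), (0.64, array([ 0.636, -0.031,  0.009])), (0.58, array([0.639, 0.077, 0.008]))]
```

Call:
apply_moves(
  moves=[
    [[0.08,-0.09,0.5],[0,0,0],1],
    [[0,0,0.5],[0,0,0],1],
    [[0,0,0.25],[0,0,0],1],
    [[0,0,0.15],[0,0,0],1],
    [[0,0,0.08],[0,0,0],1],
    [[0,0,0],[0,0,0],1],
    [[0,0,0],[0,0,0],1],
  ],
)

```text
t: 26.73
tcp_pos: [0.6186, -0.1486, 0.0523]
eef_rot: [[-0.996, 0.086, 0.001], [0.086, 0.996, 0.0], [-0.001, 0.0, -1.0]]
wrist_force: [0.3, 0.7, -4.6]
width: 0.748
```

Run:
```python
from h import *
plan([.622,-.147,.0485],175)
for n in ("side","scene"):
  im,P=snap(n,n+"11b")
  for nm in ("stand1",): print(n,nm,[(round(d["conf"],2),np.round(w(n,d["point"],P),3)) for d in landmark_of(n,nm)])
```

```text
t 26.7 tcp [ 0.6186 -0.1486  0.0523] yaw 175.1 tilt [ 0.001  0.    -1.   ] w 0.75 q [ 35  46 -38 109  43  40  56] F [ 0.3  0.7 -4.6]
 turn units z: 0.01 ; shift units after turn: [-0.08  0.05  0.1 ]
side stand1 [(0.92, array([ 0.62 , -0.145,  0.016])), (0.82, array([0.641, 0.081, 0.011])), (0.61, array([ 0.633, -0.036,  0.009]))]
scene stand1 [(0.94, array([0.641, 0.081, 0.007])), (0.74, array([ 0.618, -0.152,  0.008])), (0.67, array([ 0.632, -0.037,  0.006]))]
```

Call:
apply_moves(
  moves=[
    [[-0.06,0.03,0.06],[0,0,0],1],
    [[0,0,0.04],[0,0,0],1],
    [[0,0,0],[0,0,0],1],
    [[0,0,0],[0,0,0],0],
    [[0,0,0],[0,0,0],-1],
    [[0,0,0],[0,0,0],-1],
    [[0,0,0],[0,0,0],-1],
    [[0,0,-0.3],[0,0,0],-1],
    [[0,0,-0.7],[0,0,0],-1],
    [[0,0,-0.7],[0,0,0],-1],
    [[0,0,-0.4],[0,0,0],-1],
    [[0,0,0],[0,0,0],-1],
    [[0,0,0],[0,0,0],-1],
  ],
)

```text
t: 28.02
tcp_pos: [0.621, -0.1481, 0.1331]
eef_rot: [[-0.996, 0.087, 0.003], [0.087, 0.996, -0.001], [-0.003, -0.001, -1.0]]
wrist_force: [-0.1, -0.7, -0.8]
width: 1.0
```

Run:
```python
from h import *
plan([.641,.08,.138],175)
for n in ("side","scene","wrist"):
  im,P=snap(n,n+"12")
  for nm in ("stand1",): print(n,nm,[(round(d["conf"],2),np.round(w(n,d["point"],P),3)) for d in landmark_of(n,nm)])
```

```text
t 28.0 tcp [ 0.621  -0.1481  0.1331] yaw 175.0 tilt [ 0.003 -0.001 -1.   ] w 1.00 q [ 38  41 -43 107  37  47  61] F [-0.1 -0.7 -0.8]
 turn units z: 0.01 ; shift units after turn: [-0.    5.72 -0.12]
side stand1 [(0.98, array([0.639, 0.082, 0.008])), (0.82, array([ 0.623, -0.145,  0.012])), (0.74, array([ 0.635, -0.035,  0.01 ])), (0.57, array([ 0.632, -0.036,  0.006])), (0.21, array([0.639, 0.073, 0.01 ]))]
scene stand1 [(0.96, array([0.641, 0.079, 0.007])), (0.77, array([ 0.631, -0.037,  0.007])), (0.69, array([ 0.624, -0.148,  0.009]))]
wrist stand1 [(0.68, array([0.646, 0.08 , 0.012])), (0.66, array([ 0.619, -0.145,  0.007])), (0.62, array([ 0.627, -0.037,  0.007]))]
```

View pics/wrist12.png

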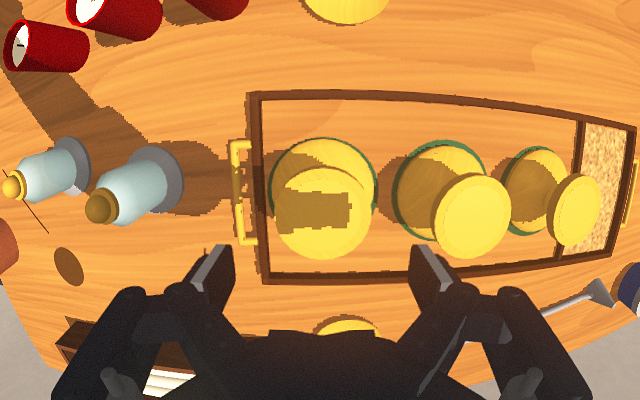

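View pics/scene12.png

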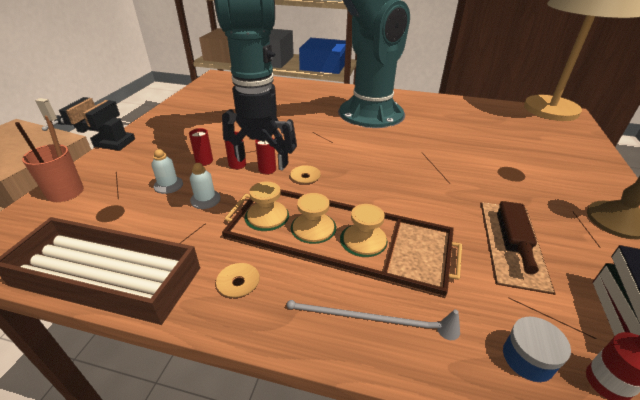

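Scene view: all three stands are on their pads (px 266,208 / 313,222 / 366,236). Wrist estimates put a and b within ~2 mm and c within ~3 mm of the pad centre. Now the glasses.

Run:
```python
from h import *
plan([.434,-.218,.135],175)
```

```text
t 28.3 tcp [ 0.6194 -0.1479  0.1304] yaw 175.1 tilt [-0.002  0.    -1.   ] w 1.00 q [ 38  41 -43 107  37  47  61] F [-0.3  0.8  0.3]
 turn units z: 0.01 ; shift units after turn: [ 4.46 -2.15 -0.12]
```

Call:
apply_moves(
  moves=[
    [[0,0,-0.2],[0,0,0],-0.6],
    [[0.5,-0.25,0],[0,0,0],-0.6],
    [[0.65,-0.32,0],[0,0,0],-0.6],
    [[0.65,-0.32,0],[0,0,0],-0.6],
    [[0.65,-0.32,0],[0,0,0],-0.6],
    [[0.65,-0.32,0],[0,0,0],-0.6],
    [[0.65,-0.32,0],[0,0,0],-0.6],
    [[0.7,-0.3,0],[0,0,0],-0.6],
    [[0,0,0],[0,0,0],-0.6],
    [[0,0,0],[0,0,0],-0.6],
  ],
)

```text
t: 29.15
tcp_pos: [0.4335, -0.2191, 0.1396]
eef_rot: [[-0.996, 0.089, -0.002], [0.089, 0.996, -0.001], [0.002, -0.001, -1.0]]
wrist_force: [0.7, 0.6, 0.2]
width: 0.802
```

Run:
```python
from h import *
plan([.434,-.218,.037],175)
for n in ("side","scene","wrist",):
  im,P=snap(n,n+"13")
  for nm in ("glass1",): print(n,nm,[(round(d["conf"],2),np.round(w(n,d["point"],P),3)) for d in landmark_of(n,nm)])
```

```text
t 29.1 tcp [ 0.4335 -0.2191  0.1396] yaw 174.9 tilt [-0.002 -0.001 -1.   ] w 0.80 q [ 55  31 -45 125  37  37  68] F [0.7 0.6 0.2]
 turn units z: -0.01 ; shift units after turn: [-0.01  0.03  2.56]
side glass1 [(0.92, array([ 0.436, -0.306,  0.002])), (0.77, array([ 0.444, -0.402,  0.003])), (0.68, array([ 0.435, -0.218,  0.002])), (0.31, array([0.563, 0.386, 0.007]))]
scene glass1 [(0.96, array([ 0.441, -0.405,  0.001])), (0.86, array([ 0.429, -0.221, -0.   ])), (0.85, array([ 0.429, -0.307,  0.   ]))]
wrist glass1 [(0.84, array([ 0.436, -0.307,  0.002])), (0.64, array([ 0.435, -0.22 ,  0.002])), (0.57, array([ 0.442, -0.401, -0.001]))]
```

View pics/wrist13.png

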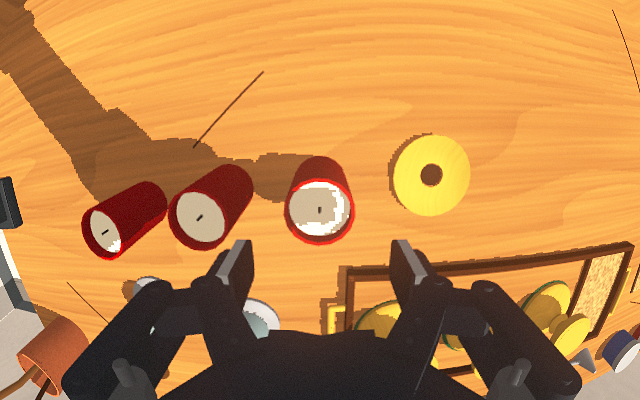

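Glass 1 is centred between the fingers (px 320,210). Descend and grip.

Call:
apply_moves(
  moves=[
    [[0,0,0.4],[0,0,0],-0.6],
    [[0,0,0.6],[0,0,0],-0.6],
    [[0,0,0.6],[0,0,0],-0.6],
    [[0,0,0.6],[0,0,0],-0.6],
    [[0,0,0.35],[0,0,0],-0.6],
    [[0,0,0],[0,0,0],-0.6],
    [[0,0,0],[0,0,0],0],
    [[0,0,0],[0,0,0],1],
    [[0,0,0],[0,0,0],1],
    [[0,0,0],[0,0,0],1],
    [[0,0,0],[0,0,0],1],
    [[0,0,0],[0,0,0],1],
  ],
)

```text
t: 30.45
tcp_pos: [0.4358, -0.2184, 0.0381]
eef_rot: [[-0.996, 0.087, 0.001], [0.087, 0.996, -0.0], [-0.001, -0.0, -1.0]]
wrist_force: [0.5, 0.7, 0.6]
width: 0.548
```

Run:
```python
from h import *
plan([.622,-.147,.15],175)
```

```text
t 30.4 tcp [ 0.4358 -0.2184  0.0381] yaw 175.0 tilt [ 0.001 -0.    -1.   ] w 0.55 q [ 45  40 -32 128  52  26  55] F [0.5 0.7 0.6]
 turn units z: 0.00 ; shift units after turn: [-4.48  2.18 -2.8 ]
```

Call:
apply_moves(
  moves=[
    [[0,0,-0.4],[0,0,0],1],
    [[0,0,-0.7],[0,0,0],1],
    [[0,0,-0.8],[0,0,0],1],
    [[0,0,-0.8],[0,0,0],1],
    [[0,0,-0.4],[0,0,0],1],
  ],
)

```text
t: 30.87
tcp_pos: [0.4363, -0.2184, 0.1645]
eef_rot: [[-0.996, 0.086, 0.003], [0.086, 0.996, -0.001], [-0.003, -0.001, -1.0]]
wrist_force: [0.6, -0.5, -2.6]
width: 0.551
```

Run:
```python
from h import *
plan([.641,.080,.158],175)
```

```text
t 30.9 tcp [ 0.4363 -0.2184  0.1645] yaw 175.0 tilt [ 0.003 -0.001 -1.   ] w 0.55 q [ 57  30 -47 124  35  40  71] F [ 0.6 -0.5 -2.6]
 turn units z: 0.01 ; shift units after turn: [-4.45  7.88  0.16]
```

Call:
apply_moves(
  moves=[
    [[-0.25,0.45,0],[0,0,0],1],
    [[-0.37,0.65,0],[0,0,0],1],
    [[-0.37,0.65,0],[0,0,0],1],
    [[-0.37,0.65,0],[0,0,0],1],
    [[-0.37,0.65,0],[0,0,0],1],
    [[-0.37,0.65,0],[0,0,0],1],
    [[-0.37,0.65,0],[0,0,0],1],
    [[-0.37,0.65,0],[0,0,0],1],
    [[-0.37,0.65,0],[0,0,0],1],
    [[-0.37,0.65,0],[0,0,0],1],
    [[-0.37,0.65,0],[0,0,0],1],
    [[-0.37,0.65,0],[0,0,0],1],
    [[-0.15,0.28,0],[0,0,0],1],
    [[0,0,0],[0,0,0],1],
    [[0,0,0],[0,0,0],1],
  ],
)

```text
t: 32.12
tcp_pos: [0.6399, 0.0804, 0.161]
eef_rot: [[-0.996, 0.085, -0.002], [0.085, 0.996, -0.001], [0.002, -0.001, -1.0]]
wrist_force: [0.1, -0.4, -3.0]
width: 0.548
```

Run:
```python
from h import *
plan([.641,.080,.116],175)
for n in ("side","scene","wrist",):
  im,P=snap(n,n+"14")
  for nm in ("glass1","stand1"): print(n,nm,[(round(d["conf"],2),np.round(w(n,d["point"],P),3)) for d in landmark_of(n,nm)])
  if n=="wrist": continue
  u,v=w2px(P,(.64,.08,.1)); u,v=int(u),int(v); c=im[max(0,v-65):v+65,u-65:u+65,::-1]; cv2.imwrite("pics/z14%s.png"%n,cv2.resize(c,None,fx=5,fy=5,interpolation=cv2.INTER_CUBIC)[:600])
```

```text
t 32.1 tcp [0.6399 0.0804 0.161 ] yaw 175.1 tilt [-0.002 -0.001 -1.   ] w 0.55 q [ 18  39 -44 105  35  51  42] F [ 0.1 -0.4 -3. ]
 turn units z: 0.02 ; shift units after turn: [-0.03 -0.01  1.12]
side glass1 [(0.98, array([0.637, 0.081, 0.127])), (0.84, array([ 0.434, -0.305, -0.   ])), (0.54, array([ 0.443, -0.405,  0.004]))]
side stand1 [(0.92, array([ 0.632, -0.036,  0.012])), (0.74, array([ 0.622, -0.145,  0.013])), (0.56, array([0.642, 0.08 , 0.01 ]))]
scene glass1 [(0.64, array([ 0.429, -0.308, -0.001])), (0.62, array([ 0.44 , -0.403,  0.003])), (0.59, array([0.632, 0.075, 0.124]))]
scene stand1 [(0.86, array([0.639, 0.079, 0.009])), (0.8, array([ 0.622, -0.15 ,  0.008])), (0.8, array([ 0.634, -0.036,  0.009]))]
wrist glass1 [(0.85, array([ 0.435, -0.307,  0.001])), (0.84, array([0.636, 0.08 , 0.124]))]
wrist stand1 [(0.87, array([0.645, 0.084, 0.01 ])), (0.68, array([ 0.631, -0.036,  0.006])), (0.64, array([ 0.619, -0.145,  0.005]))]
```

View pics/z14side.png

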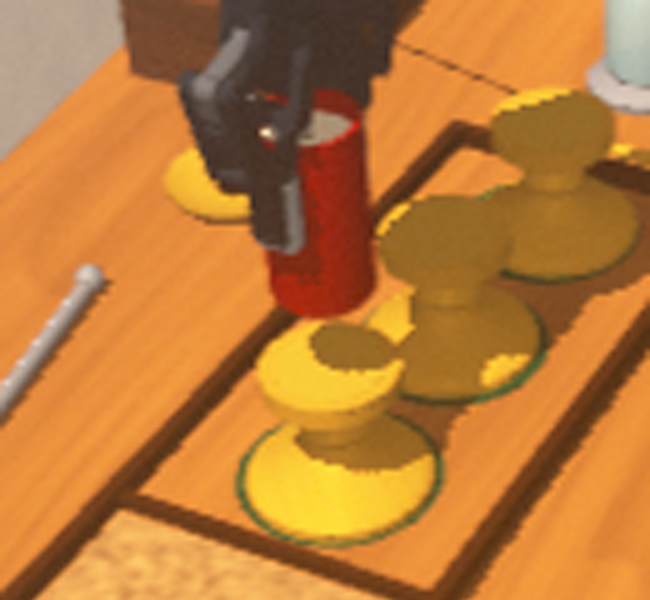

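View pics/z14scene.png

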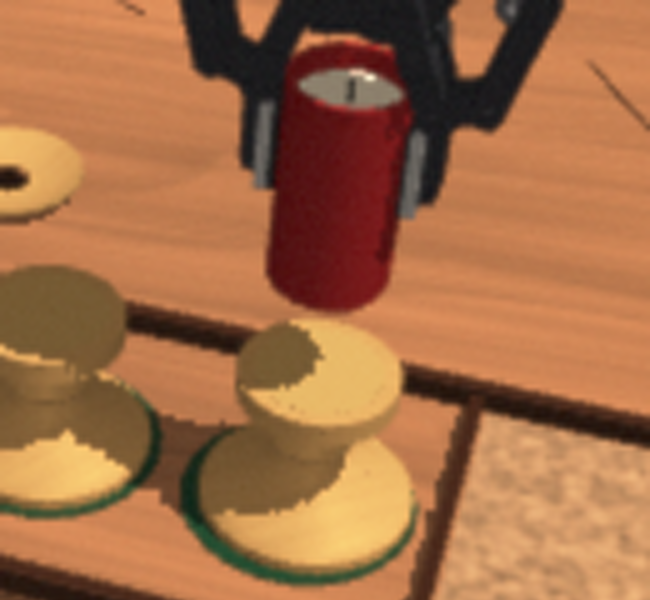

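Run:
```python
from h import *
for n,a,b in (("scene",(321,372),(328,284)),("side",(330,362),(322,290))):
  P=cam(n); u,v=[int(t) for t in w2px(P,(.64,.08,.1))]
  f=lambda c,z: np.round(px2w(P,u-65+c[0]/5,max(0,v-65)+c[1]/5,z),4)
  print(n,"plate",f(a,.078),"glass",f(b,.123))
```

```text
scene plate [0.6405 0.0802 0.078 ] glass [0.6419 0.079  0.123 ]
side plate [0.641  0.0776 0.078 ] glass [0.6389 0.0822 0.123 ]
```

Call:
apply_moves(
  moves=[
    [[-0.04,-0.03,0.3],[0,0,0],1],
    [[0,0,0.4],[0,0,0],1],
    [[0,0,0.25],[0,0,0],1],
    [[0,0,0.1],[0,0,0],1],
    [[0,0,0],[0,0,0],1],
    [[0,0,0],[0,0,0],1],
  ],
)

```text
t: 33.07
tcp_pos: [0.6421, 0.0793, 0.1189]
eef_rot: [[-0.996, 0.086, -0.001], [0.086, 0.996, 0.0], [0.001, 0.0, -1.0]]
wrist_force: [-0.2, -0.6, -2.5]
width: 0.548
```

Run:
```python
from h import *
plan([.641,.080,.116],175)
for n in ("side","scene"):
  im,P=snap(n,n+"15")
  for nm in ("glass1","stand1"): print(n,nm,[(round(d["conf"],2),np.round(w(n,d["point"],P),3)) for d in landmark_of(n,nm)])
  u,v=w2px(P,(.64,.08,.1)); u,v=int(u),int(v); c=im[max(0,v-65):v+65,u-65:u+65,::-1]; cv2.imwrite("pics/z15%s.png"%n,cv2.resize(c,None,fx=5,fy=5,interpolation=cv2.INTER_CUBIC)[:600])
```

```text
t 33.1 tcp [0.6421 0.0793 0.1189] yaw 175.1 tilt [-0.001  0.    -1.   ] w 0.55 q [ 16  42 -42 106  38  47  40] F [-0.2 -0.6 -2.5]
 turn units z: 0.01 ; shift units after turn: [0.03 0.01 0.07]
side glass1 [(0.83, array([ 0.436, -0.305,  0.001])), (0.71, array([ 0.442, -0.401,  0.005])), (0.66, array([0.644, 0.078, 0.082]))]
side stand1 [(0.93, array([ 0.633, -0.036,  0.009])), (0.87, array([0.64 , 0.082, 0.014])), (0.63, array([ 0.446, -0.403,  0.001])), (0.56, array([0.64 , 0.079, 0.084])), (0.55, array([ 0.622, -0.147,  0.008]))]
scene glass1 [(0.84, array([0.64 , 0.078, 0.081])), (0.65, array([ 0.445, -0.404, -0.001])), (0.55, array([ 0.429, -0.306, -0.002]))]
scene stand1 [(0.93, array([ 0.62 , -0.147,  0.01 ])), (0.71, array([ 0.635, -0.038,  0.007])), (0.68, array([0.645, 0.081, 0.006]))]
```

View pics/z15side.png

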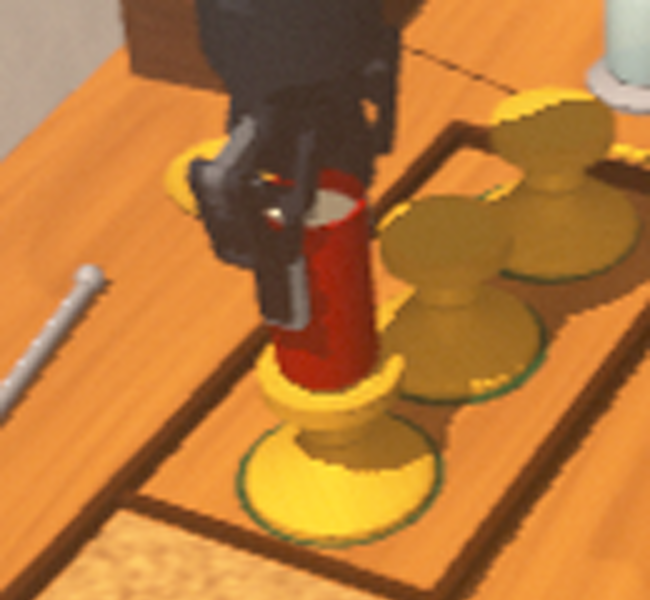

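View pics/z15scene.png

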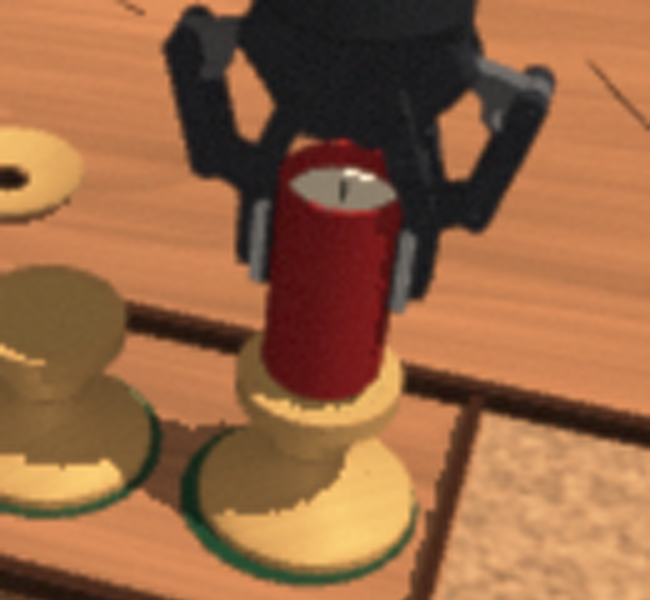

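Glass 1 sits centred over the plate in both views (scene px 325 vs 321 in the crop, side 326 vs 330). Lower the last 3 mm and release.

Call:
apply_moves(
  moves=[
    [[0,0,0.04],[0,0,0],1],
    [[0,0,0.04],[0,0,0],1],
    [[0,0,0],[0,0,0],1],
    [[0,0,0],[0,0,0],1],
    [[0,0,0],[0,0,0],-0.15],
    [[0,0,0],[0,0,0],-0.3],
    [[0,0,0],[0,0,0],-0.6],
    [[0,0,0],[0,0,0],-0.6],
    [[0,0,-0.3],[0,0,0],-0.6],
    [[0,0,-0.7],[0,0,0],-0.6],
    [[0,0,-0.8],[0,0,0],-0.6],
    [[0,0,-0.5],[0,0,0],-0.6],
    [[0,0,0],[0,0,0],-0.6],
    [[0,0,0],[0,0,0],-0.6],
  ],
)

```text
t: 34.53
tcp_pos: [0.6434, 0.0796, 0.2109]
eef_rot: [[-0.996, 0.086, 0.004], [0.086, 0.996, 0.001], [-0.004, 0.001, -1.0]]
wrist_force: [0.6, -0.8, -0.5]
width: 0.798
```

Run:
```python
from h import *
plan([.434,-.307,.135],175)
for n in ("side","scene","wrist"):
  im,P=snap(n,n+"16")
  for nm in ("glass1",): print(n,nm,[(round(d["conf"],2),np.round(w(n,d["point"],P),3)) for d in landmark_of(n,nm)])
```

```text
t 34.5 tcp [0.6434 0.0796 0.2109] yaw 175.1 tilt [ 0.004  0.001 -1.   ] w 0.80 q [ 20  36 -46 102  32  55  45] F [ 0.6 -0.8 -0.5]
 turn units z: 0.01 ; shift units after turn: [  4.37 -10.08   1.9 ]
side glass1 [(0.92, array([ 0.434, -0.304,  0.   ])), (0.71, array([0.64 , 0.075, 0.078]))]
scene glass1 [(0.85, array([0.638, 0.08 , 0.079])), (0.78, array([ 0.428, -0.31 ,  0.   ])), (0.57, array([ 0.439, -0.406, -0.001]))]
wrist glass1 [(0.95, array([0.639, 0.081, 0.078])), (0.87, array([ 0.438, -0.399,  0.003])), (0.57, array([ 0.435, -0.309,  0.001]))]
```

View pics/wrist16.png

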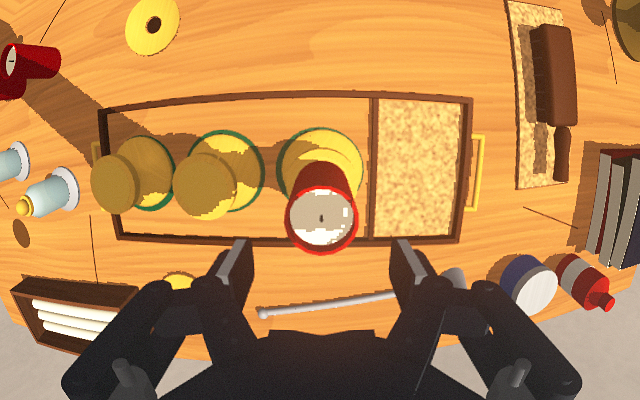

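Glass 1 stands upright on stand c. Next, glass 2.

Call:
apply_moves(
  moves=[
    [[0.2,-0.48,0],[0,0,0],-0.6],
    [[0.32,-0.74,0],[0,0,0],-0.6],
    [[0.32,-0.74,0],[0,0,0],-0.6],
    [[0.32,-0.74,0],[0,0,0],-0.6],
    [[0.32,-0.74,0],[0,0,0],-0.6],
    [[0.32,-0.74,0],[0,0,0],-0.6],
    [[0.32,-0.74,0],[0,0,0],-0.6],
    [[0.32,-0.74,0],[0,0,0],-0.6],
    [[0.32,-0.74,0],[0,0,0],-0.6],
    [[0.32,-0.74,0.2],[0,0,0],-0.6],
    [[0.32,-0.74,0.4],[0,0,0],-0.6],
    [[0.32,-0.74,0.4],[0,0,0],-0.6],
    [[0.32,-0.74,0.4],[0,0,0],-0.6],
    [[0.33,-0.72,0.4],[0,0,0],-0.6],
    [[0,0,0],[0,0,0],-0.6],
    [[0,0,0],[0,0,0],-0.6],
  ],
)

```text
t: 36.17
tcp_pos: [0.4309, -0.3092, 0.1346]
eef_rot: [[-0.996, 0.091, -0.004], [0.091, 0.996, 0.002], [0.004, 0.001, -1.0]]
wrist_force: [-0.1, 0.9, -0.8]
width: 0.801
```

Run:
```python
from h import *
plan([.434,-.307,.037],175)
for n in ("wrist",):
  im,P=snap(n,n+"17")
  for nm in ("glass1",): print(n,nm,[(round(d["conf"],2),np.round(w(n,d["point"],P),3)) for d in landmark_of(n,nm)])
```

```text
t 36.2 tcp [ 0.4309 -0.3092  0.1346] yaw 174.8 tilt [-0.004  0.002 -1.   ] w 0.80 q [ 63  35 -44 120  38  40  78] F [-0.1  0.9 -0.8]
 turn units z: -0.04 ; shift units after turn: [-0.07  0.06  2.44]
wrist glass1 [(0.88, array([0.638, 0.078, 0.079])), (0.69, array([ 0.433, -0.309, -0.   ])), (0.6, array([ 0.442, -0.4  , -0.   ])), (0.47, array([0.645, 0.194, 0.009]))]
```

View pics/wrist17.png

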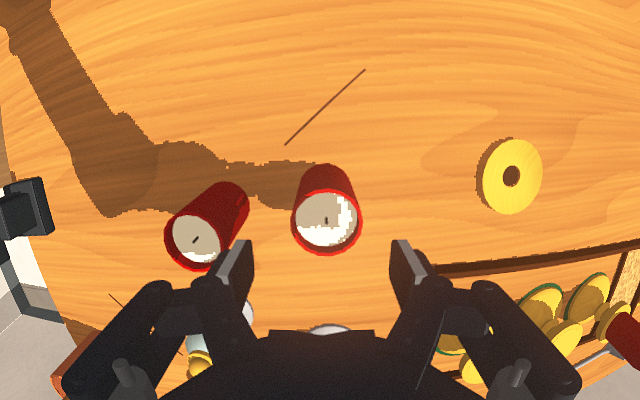

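Call:
apply_moves(
  moves=[
    [[-0.04,0.06,0.3],[0,0,0],-0.6],
    [[0,0,0.6],[0,0,0],-0.6],
    [[0,0,0.6],[0,0,0],-0.6],
    [[0,0,0.6],[0,0,0],-0.6],
    [[0,0,0.33],[0,0,0],-0.6],
    [[0,0,0],[0,0,0],-0.6],
    [[0,0,0],[0,0,0],0],
    [[0,0,0],[0,0,0],1],
    [[0,0,0],[0,0,0],1],
    [[0,0,0],[0,0,0],1],
    [[0,0,0],[0,0,0],1],
    [[0,0,0],[0,0,0],1],
  ],
)

```text
t: 37.27
tcp_pos: [0.4367, -0.305, 0.0405]
eef_rot: [[-0.996, 0.086, 0.003], [0.086, 0.996, -0.0], [-0.003, -0.0, -1.0]]
wrist_force: [0.5, 1.8, 6.7]
width: 0.547
```

Call:
apply_moves(
  moves=[
    [[0,0,-0.4],[0,0,0],1],
    [[0,0,-0.7],[0,0,0],1],
    [[0,0,-0.8],[0,0,0],1],
    [[0,0,-0.8],[0,0,0],1],
    [[0,0,-0.4],[0,0,0],1],
  ],
)

```text
t: 37.68
tcp_pos: [0.4359, -0.3059, 0.1663]
eef_rot: [[-0.996, 0.087, 0.003], [0.087, 0.996, -0.002], [-0.003, -0.002, -1.0]]
wrist_force: [2.1, 0.4, -2.4]
width: 0.545
```

Run:
```python
from h import *
plan([.633,-.036,.161],175)
```

```text
t 37.7 tcp [ 0.4359 -0.3059  0.1663] yaw 175.0 tilt [ 0.003 -0.002 -1.   ] w 0.55 q [ 64  32 -47 119  35  43  81] F [ 2.1  0.4 -2.4]
 turn units z: 0.01 ; shift units after turn: [-4.32  7.15  0.13]
```

Call:
apply_moves(
  moves=[
    [[-0.25,0.4,0],[0,0,0],1],
    [[-0.37,0.62,0],[0,0,0],1],
    [[-0.37,0.62,0],[0,0,0],1],
    [[-0.37,0.62,0],[0,0,0],1],
    [[-0.37,0.62,0],[0,0,0],1],
    [[-0.37,0.62,0],[0,0,0],1],
    [[-0.37,0.62,0],[0,0,0],1],
    [[-0.37,0.62,0],[0,0,0],1],
    [[-0.37,0.62,0],[0,0,0],1],
    [[-0.37,0.62,0],[0,0,0],1],
    [[-0.37,0.62,0],[0,0,0],1],
    [[-0.37,0.55,0],[0,0,0],1],
    [[0,0,0],[0,0,0],1],
    [[0,0,0],[0,0,0],1],
  ],
)

```text
t: 38.85
tcp_pos: [0.6321, -0.0335, 0.1631]
eef_rot: [[-0.997, 0.083, -0.0], [0.083, 0.997, 0.001], [0.0, 0.001, -1.0]]
wrist_force: [-0.4, -0.2, -1.8]
width: 0.549
```

```bash
cat >> h.py <<'E'
def zoom(im,P,p,f):
  u,v=[int(t) for t in w2px(P,p)]; v0=max(0,v-65); c=im[v0:v0+120,u-65:u+65,::-1]; cv2.imwrite("pics/"+f+".png",cv2.resize(c,None,fx=5,fy=5,interpolation=cv2.INTER_CUBIC)); return lambda c,z: np.round(px2w(P,u-65+c[0]/5,v0+c[1]/5,z),4)
E
python3 - <<'E'
from h import *
plan([.633,-.036,.1185],175)
for n in ("side","scene"):
  im,P=snap(n,n+"18")
  for nm in ("glass1","stand1"): print(n,nm,[(round(d["conf"],2),np.round(w(n,d["point"],P),3)) for d in landmark_of(n,nm)])
  zoom(im,P,(.633,-.036,.1),"z18"+n)
E
```

```text
t 38.9 tcp [ 0.6321 -0.0335  0.1631] yaw 175.2 tilt [-0.     0.001 -1.   ] w 0.55 q [ 29  38 -44 106  35  50  52] F [-0.4 -0.2 -1.8]
 turn units z: 0.04 ; shift units after turn: [-0.03 -0.06  1.12]
side glass1 [(0.92, array([ 0.444, -0.404,  0.005])), (0.89, array([0.64 , 0.08 , 0.082])), (0.71, array([ 0.629, -0.034,  0.125]))]
side stand1 [(0.97, array([ 0.627, -0.146,  0.011])), (0.66, array([0.641, 0.083, 0.01 ]))]
scene glass1 [(0.9, array([0.636, 0.077, 0.078])), (0.88, array([ 0.44 , -0.407, -0.001])), (0.87, array([ 0.624, -0.038,  0.121]))]
scene stand1 [(0.76, array([ 0.634, -0.038,  0.008])), (0.65, array([0.641, 0.082, 0.008])), (0.63, array([ 0.619, -0.148,  0.008]))]
```

View pics/z18side.png

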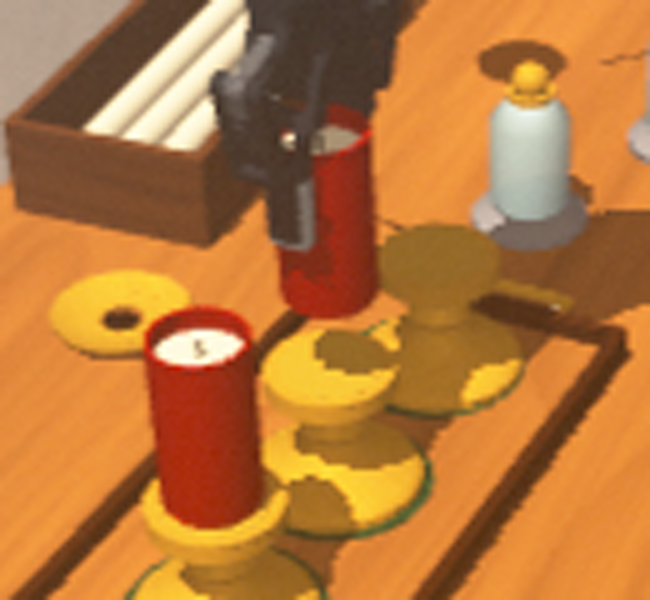

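View pics/z18scene.png

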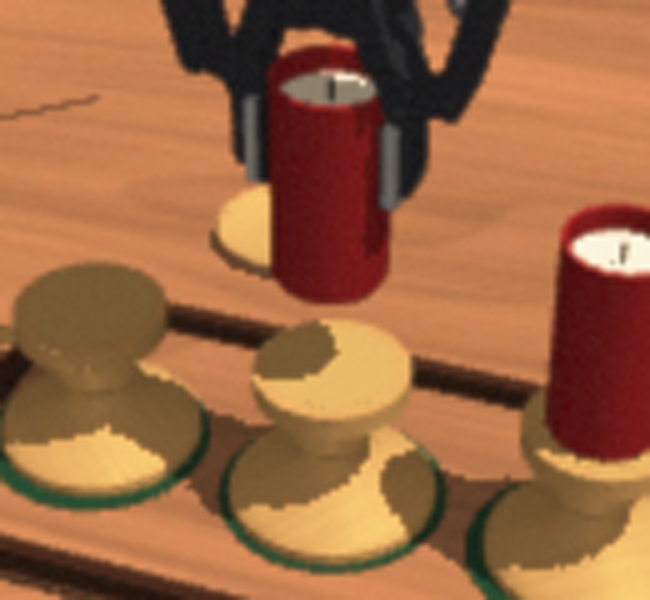

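Run:
```python
from h import *
for n,a,b in (("scene",(333,368),(330,276)),("side",(331,366),(327,290))):
  P=cam(n); f=zoom(cv2.imread("pics/%s18.png"%n)[...,::-1],P,(.633,-.036,.1),"tmp")
  print(n,"plate",f(a,.078),"glass",f(b,.1226))
```

```text
scene plate [ 0.6327 -0.0344  0.078 ] glass [ 0.6302 -0.0362  0.1226]
side plate [ 0.6324 -0.0356  0.078 ] glass [ 0.6323 -0.0358  0.1226]
```

Call:
apply_moves(
  moves=[
    [[-0.02,0,0.3],[0,0,0],1],
    [[0,0,0.4],[0,0,0],1],
    [[0,0,0.25],[0,0,0],1],
    [[0,0,0.1],[0,0,0],1],
    [[0,0,0],[0,0,0],1],
    [[0,0,0],[0,0,0],1],
  ],
)

```text
t: 39.65
tcp_pos: [0.6329, -0.0353, 0.1211]
eef_rot: [[-0.996, 0.086, -0.0], [0.086, 0.996, 0.0], [0.0, 0.0, -1.0]]
wrist_force: [0.3, 0.0, -2.1]
width: 0.549
```

Run:
```python
from h import *
plan([.633,-.036,.1185],175)
for n in ("side","scene"):
  im,P=snap(n,n+"19")
  for nm in ("glass1",): print(n,nm,[(round(d["conf"],2),np.round(w(n,d["point"],P),3)) for d in landmark_of(n,nm)])
  zoom(im,P,(.633,-.036,.1),"z19"+n)
a=np.hstack([cv2.imread("pics/z19%s.png"%n)[::1,:] for n in("side","scene")]); cv2.imwrite("pics/z19.png",cv2.resize(a,(800,369)))
```

```text
t 39.6 tcp [ 0.6329 -0.0353  0.1211] yaw 175.1 tilt [-0.  0. -1.] w 0.55 q [ 27  41 -42 108  38  46  50] F [ 0.3  0.  -2.1]
 turn units z: 0.01 ; shift units after turn: [-0.   -0.02  0.06]
side glass1 [(0.95, array([ 0.626, -0.034,  0.082])), (0.85, array([0.643, 0.08 , 0.079])), (0.71, array([ 0.442, -0.402,  0.003])), (0.56, array([ 0.567, -0.433,  0.   ]))]
scene glass1 [(0.91, array([ 0.625, -0.039,  0.081])), (0.76, array([ 0.441, -0.406,  0.002])), (0.71, array([0.64 , 0.078, 0.078])), (0.31, array([ 0.636, -0.035,  0.01 ]))]
```

View pics/z19.png

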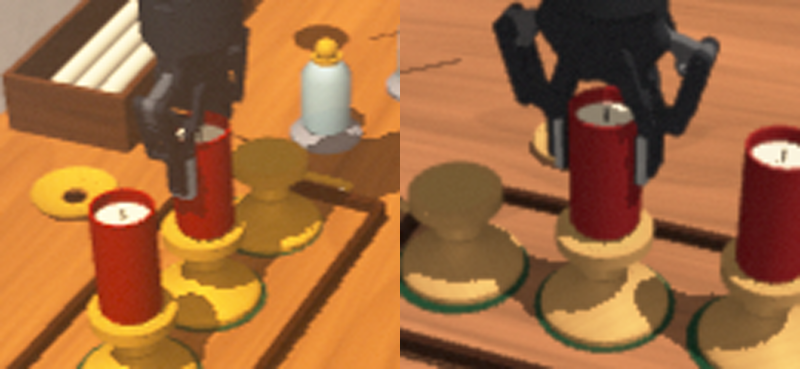

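Call:
apply_moves(
  moves=[
    [[-0.06,0,0.02],[0,0,0],1],
    [[0,0,0.04],[0,0,0],1],
    [[0,0,0.02],[0,0,0],1],
    [[0,0,0],[0,0,0],1],
    [[0,0,0],[0,0,0],-0.15],
    [[0,0,0],[0,0,0],-0.3],
    [[0,0,0],[0,0,0],-0.6],
    [[0,0,0],[0,0,0],-0.6],
    [[0,0,-0.3],[0,0,0],-0.6],
    [[0,0,-0.7],[0,0,0],-0.6],
    [[0,0,-0.8],[0,0,0],-0.6],
    [[0,0,-0.5],[0,0,0],-0.6],
    [[0,0,0],[0,0,0],-0.6],
    [[0,0,0],[0,0,0],-0.6],
  ],
)

```text
t: 41.02
tcp_pos: [0.6362, -0.0352, 0.2123]
eef_rot: [[-0.996, 0.086, 0.004], [0.086, 0.996, -0.0], [-0.004, 0.0, -1.0]]
wrist_force: [-0.3, -0.7, -0.3]
width: 0.802
```

Run:
```python
from h import *
plan([.442,-.404,.14],175)
for n in ("side","scene","wrist"):
  im,P=snap(n,n+"20")
  for nm in ("glass1",): print(n,nm,[(round(d["conf"],2),np.round(w(n,d["point"],P),3)) for d in landmark_of(n,nm)])
  if n!="wrist": zoom(im,P,(.633,-.036,.1),"z20"+n)
a=np.hstack([cv2.imread("pics/z20%s.png"%n)[::1,:] for n in("side","scene")]); cv2.imwrite("pics/z20.png",cv2.resize(a,(800,369)))
```

```text
t 41.0 tcp [ 0.6362 -0.0352  0.2123] yaw 175.1 tilt [ 0.004 -0.    -1.   ] w 0.80 q [ 30  36 -46 104  31  54  55] F [-0.3 -0.7 -0.3]
 turn units z: 0.01 ; shift units after turn: [ 4.03 -9.61  1.81]
side glass1 [(0.95, array([ 0.637, -0.035,  0.078])), (0.87, array([ 0.444, -0.403,  0.002])), (0.8, array([0.642, 0.081, 0.078])), (0.6, array([ 0.634, -0.037,  0.01 ]))]
scene glass1 [(0.67, array([0.635, 0.08 , 0.077])), (0.58, array([ 0.443, -0.401,  0.001])), (0.48, array([ 0.631, -0.032,  0.008]))]
wrist glass1 [(0.88, array([0.64 , 0.078, 0.078])), (0.76, array([ 0.635, -0.037,  0.077])), (0.56, array([ 0.442, -0.4  ,  0.001]))]
```

View pics/z20.png

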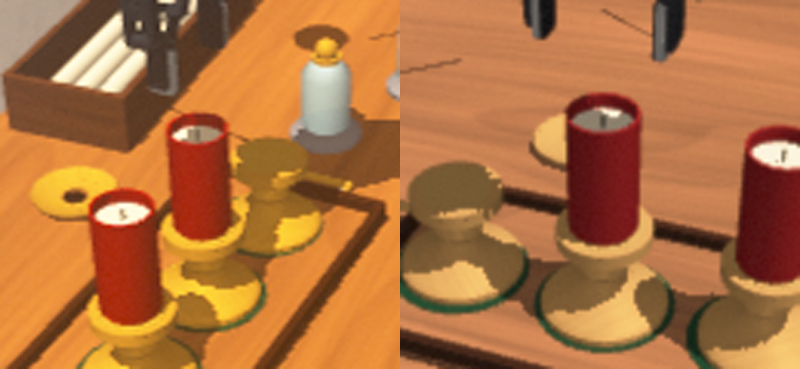

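View pics/wrist20.png

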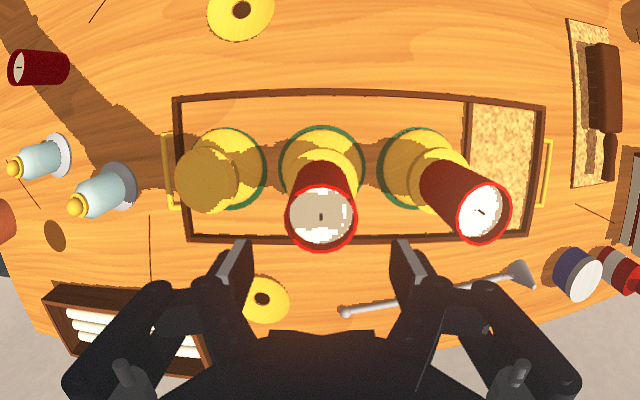

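Glasses 1 and 2 are upright and centred within ~2 mm. Now glass 3.

Call:
apply_moves(
  moves=[
    [[0.2,-0.47,0],[0,0,0],-0.6],
    [[0.32,-0.76,0],[0,0,0],-0.6],
    [[0.32,-0.76,0],[0,0,0],-0.6],
    [[0.32,-0.76,0],[0,0,0],-0.6],
    [[0.32,-0.76,0],[0,0,0],-0.6],
    [[0.32,-0.76,0],[0,0,0],-0.6],
    [[0.32,-0.76,0],[0,0,0],-0.6],
    [[0.32,-0.76,0],[0,0,0],-0.6],
    [[0.32,-0.76,0],[0,0,0],-0.6],
    [[0.32,-0.76,0.2],[0,0,0],-0.6],
    [[0.32,-0.76,0.4],[0,0,0],-0.6],
    [[0.32,-0.76,0.6],[0,0,0],-0.6],
    [[0.27,-0.75,0.6],[0,0,0],-0.6],
    [[0,0,0],[0,0,0],-0.6],
    [[0,0,0],[0,0,0],-0.6],
  ],
)

```text
t: 42.57
tcp_pos: [0.4399, -0.4054, 0.1352]
eef_rot: [[-0.996, 0.092, -0.004], [0.092, 0.996, 0.003], [0.005, 0.002, -1.0]]
wrist_force: [1.0, -0.6, -0.3]
width: 0.803
```

Run:
```python
from h import *
plan([.442,-.403,.037],175)
for n in ("wrist",):
  im,P=snap(n,n+"21")
  for nm in ("glass1","cruet1"): print(n,nm,[(round(d["conf"],2),np.round(w(n,d["point"],P),3)) for d in landmark_of(n,nm)])
```

```text
t 42.6 tcp [ 0.4399 -0.4054  0.1352] yaw 174.7 tilt [-0.004  0.003 -1.   ] w 0.80 q [ 68  38 -43 111  37  45  88] F [ 1.  -0.6 -0.3]
 turn units z: -0.04 ; shift units after turn: [-0.05  0.07  2.46]
wrist glass1 [(0.86, array([ 0.636, -0.039,  0.081])), (0.73, array([ 0.44 , -0.398,  0.   ])), (0.3, array([ 0.566, -0.432, -0.   ]))]
wrist cruet1 [(0.72, array([ 0.565, -0.433,  0.002]))]
```

View pics/wrist21.png

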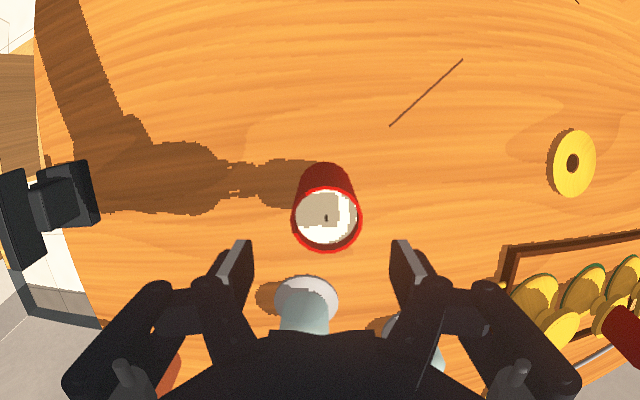

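Call:
apply_moves(
  moves=[
    [[-0.04,0.09,0.3],[0,0,0],-0.6],
    [[0,0,0.6],[0,0,0],-0.6],
    [[0,0,0.6],[0,0,0],-0.6],
    [[0,0,0.6],[0,0,0],-0.6],
    [[0,0,0.34],[0,0,0],-0.6],
    [[0,0,0],[0,0,0],-0.6],
    [[0,0,0],[0,0,0],0],
    [[0,0,0],[0,0,0],1],
    [[0,0,0],[0,0,0],1],
    [[0,0,0],[0,0,0],1],
    [[0,0,0],[0,0,0],1],
    [[0,0,0],[0,0,0],1],
  ],
)

```text
t: 43.72
tcp_pos: [0.4462, -0.4007, 0.0417]
eef_rot: [[-0.996, 0.086, 0.002], [0.086, 0.996, -0.001], [-0.003, -0.001, -1.0]]
wrist_force: [1.1, -1.1, 4.9]
width: 0.552
```

Call:
apply_moves(
  moves=[
    [[0,0,-0.4],[0,0,0],1],
    [[0,0,-0.7],[0,0,0],1],
    [[0,0,-0.8],[0,0,0],1],
    [[0,0,-0.8],[0,0,0],1],
    [[0,0,-0.5],[0,0,0],1],
  ],
)

```text
t: 44.13
tcp_pos: [0.4454, -0.4, 0.1709]
eef_rot: [[-0.996, 0.086, 0.001], [0.086, 0.996, -0.001], [-0.001, -0.001, -1.0]]
wrist_force: [0.3, 0.7, -1.9]
width: 0.55
```

Run:
```python
from h import *
plan([.621,-.147,.161],175)
```

```text
t 44.1 tcp [ 0.4454 -0.4     0.1709] yaw 175.1 tilt [ 0.001 -0.001 -1.   ] w 0.55 q [ 69  36 -46 110  34  48  90] F [ 0.3  0.7 -1.9]
 turn units z: 0.01 ; shift units after turn: [-3.82  6.68  0.25]
```

Call:
apply_moves(
  moves=[
    [[-0.25,0.43,0],[0,0,0],1],
    [[-0.36,0.62,0],[0,0,0],1],
    [[-0.36,0.62,0],[0,0,0],1],
    [[-0.36,0.62,0],[0,0,0],1],
    [[-0.36,0.62,0],[0,0,0],1],
    [[-0.36,0.62,0],[0,0,0],1],
    [[-0.36,0.62,0],[0,0,0],1],
    [[-0.36,0.62,0],[0,0,0],1],
    [[-0.36,0.62,0],[0,0,0],1],
    [[-0.36,0.62,0],[0,0,0],1],
    [[-0.32,0.62,0],[0,0,0],1],
    [[0,0,0.1],[0,0,0],1],
    [[0,0,0],[0,0,0],1],
    [[0,0,0],[0,0,0],1],
  ],
)

```text
t: 45.3
tcp_pos: [0.6183, -0.1495, 0.1634]
eef_rot: [[-0.996, 0.086, -0.003], [0.086, 0.996, -0.001], [0.003, -0.001, -1.0]]
wrist_force: [-0.3, -0.5, -3.3]
width: 0.546
```

Run:
```python
from h import *
plan([.621,-.147,.1197],175)
for n in ("side","scene"):
  im,P=snap(n,n+"22")
  for nm in ("glass1","stand1"): print(n,nm,[(round(d["conf"],2),np.round(w(n,d["point"],P),3)) for d in landmark_of(n,nm)])
  zoom(im,P,(.621,-.147,.1),"z22"+n)
```

```text
t 45.3 tcp [ 0.6183 -0.1495  0.1634] yaw 175.1 tilt [-0.003 -0.001 -1.   ] w 0.55 q [ 39  39 -44 106  34  50  63] F [-0.3 -0.5 -3.3]
 turn units z: 0.01 ; shift units after turn: [-0.06  0.07  1.09]
side glass1 [(0.94, array([ 0.632, -0.035,  0.081])), (0.79, array([ 0.615, -0.147,  0.126])), (0.69, array([0.642, 0.075, 0.081]))]
side stand1 [(0.92, array([ 0.63 , -0.038,  0.008])), (0.84, array([ 0.623, -0.144,  0.011])), (0.8, array([0.64 , 0.082, 0.011])), (0.74, array([ 0.568, -0.43 ,  0.   ])), (0.2, array([ 0.444, -0.112, -0.002]))]
scene glass1 [(0.74, array([ 0.613, -0.154,  0.123])), (0.71, array([0.637, 0.078, 0.08 ])), (0.7, array([ 0.627, -0.038,  0.075]))]
scene stand1 [(0.79, array([0.642, 0.081, 0.009])), (0.75, array([ 0.631, -0.039,  0.005])), (0.57, array([ 0.622, -0.149,  0.01 ]))]
```

View pics/z22side.png

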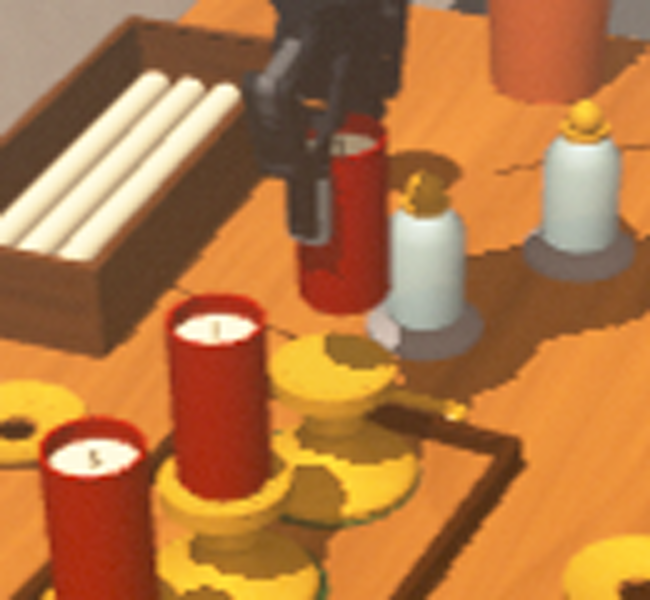

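View pics/z22scene.png

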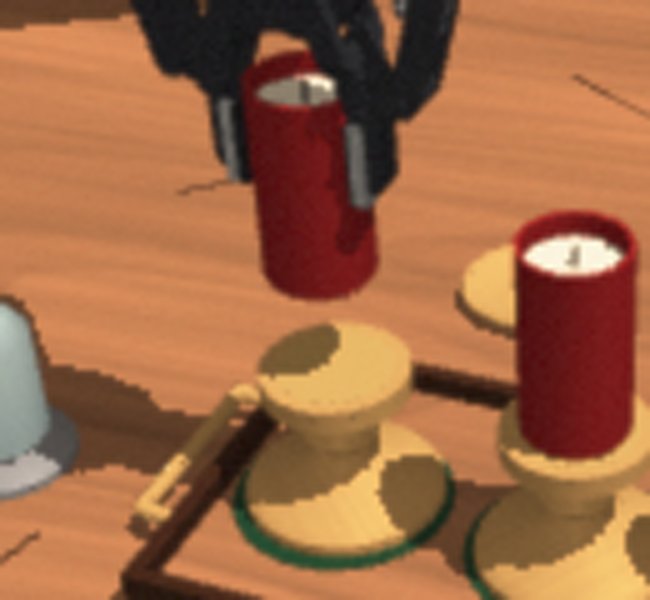

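Run:
```python
from h import *
for n,a,b in (("scene",(336,368),(320,273)),("side",(334,368),(343,288))):
  P=cam(n); f=zoom(cv2.imread("pics/%s22.png"%n)[...,::-1],P,(.621,-.147,.1),"tmp")
  print(n,"plate",f(a,.078),"glass",f(b,.1217))
```

```text
scene plate [ 0.6201 -0.1454  0.078 ] glass [ 0.6137 -0.1512  0.1217]
side plate [ 0.6182 -0.1447  0.078 ] glass [ 0.616  -0.1539  0.1217]
```

Call:
apply_moves(
  moves=[
    [[-0.13,0.12,0.3],[0,0,0],1],
    [[0,0,0.4],[0,0,0],1],
    [[0,0,0.22],[0,0,0],1],
    [[0,0,0.1],[0,0,0],1],
    [[0,0,0],[0,0,0],1],
    [[0,0,0],[0,0,0],1],
  ],
)

```text
t: 46.1
tcp_pos: [0.6254, -0.1446, 0.1233]
eef_rot: [[-0.996, 0.086, -0.0], [0.086, 0.996, 0.0], [0.0, 0.0, -1.0]]
wrist_force: [0.5, -0.0, -2.8]
width: 0.547
```

Run:
```python
from h import *
plan([.622,-.147,.1197],175)
for n in ("side","scene"):
  im,P=snap(n,n+"23")
  for nm in ("glass1",): print(n,nm,[(round(d["conf"],2),np.round(w(n,d["point"],P),3)) for d in landmark_of(n,nm)])
  zoom(im,P,(.621,-.147,.1),"z23"+n)
a=np.hstack([cv2.imread("pics/z23%s.png"%n)[::1,:] for n in("side","scene")]); cv2.imwrite("pics/z23.png",cv2.resize(a,(800,369)))
```

```text
t 46.1 tcp [ 0.6254 -0.1446  0.1233] yaw 175.1 tilt [-0.  0. -1.] w 0.55 q [ 37  42 -42 106  37  47  60] F [ 0.5 -0.  -2.8]
 turn units z: 0.01 ; shift units after turn: [ 0.08 -0.07  0.09]
side glass1 [(0.84, array([ 0.623, -0.145,  0.084])), (0.78, array([0.641, 0.078, 0.078])), (0.61, array([ 0.633, -0.035,  0.08 ])), (0.43, array([ 0.443, -0.109, -0.002]))]
scene glass1 [(0.84, array([ 0.623, -0.149,  0.084])), (0.72, array([0.639, 0.081, 0.082])), (0.63, array([ 0.629, -0.038,  0.077])), (0.44, array([ 0.634, -0.033,  0.008]))]
```

View pics/z23.png

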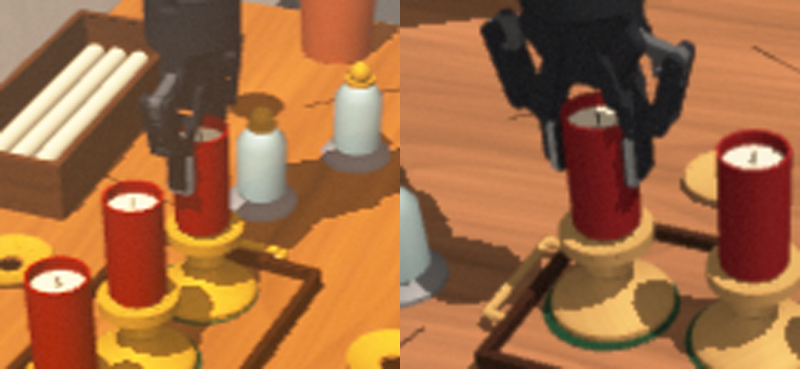

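Centred within ~1 mm in both views. Settle and release.

Call:
apply_moves(
  moves=[
    [[0,0,0.04],[0,0,0],1],
    [[0,0,0.04],[0,0,0],1],
    [[0,0,0.02],[0,0,0],1],
    [[0,0,0],[0,0,0],1],
    [[0,0,0],[0,0,0],-0.15],
    [[0,0,0],[0,0,0],-0.3],
    [[0,0,0],[0,0,0],-0.6],
    [[0,0,0],[0,0,0],-0.6],
    [[0,0,-0.3],[0,0,0],-0.6],
    [[0,0,-0.7],[0,0,0],-0.6],
    [[0,0,-0.8],[0,0,0],-0.6],
    [[0,0,-0.5],[0,0,0],-0.6],
    [[0,0,0],[0,0,0],-0.6],
    [[0,0,0],[0,0,0],-0.6],
  ],
)

```text
t: 47.47
tcp_pos: [0.6265, -0.1445, 0.214]
eef_rot: [[-0.996, 0.086, 0.004], [0.086, 0.996, -0.001], [-0.004, -0.0, -1.0]]
wrist_force: [-0.4, 0.6, -1.2]
width: 0.801
```

Run:
```python
from h import *
plan([.597,-.316,.17],175)
for n in ("side","scene","wrist"):
  im,P=snap(n,n+"24")
  for nm in ("glass1","cruet1","brush","bay"): print(n,nm,[(round(d["conf"],2),np.round(w(n,d["point"],P),3)) for d in landmark_of(n,nm)])
```

```text
t 47.5 tcp [ 0.6265 -0.1445  0.214 ] yaw 175.1 tilt [ 0.004 -0.001 -1.   ] w 0.80 q [ 40  36 -46 103  31  55  65] F [-0.4  0.6 -1.2]
 turn units z: 0.01 ; shift units after turn: [ 0.36 -4.33  1.1 ]
side glass1 [(0.84, array([0.645, 0.078, 0.08 ])), (0.66, array([ 0.622, -0.143,  0.082])), (0.6, array([0.642, 0.079, 0.01 ])), (0.57, array([ 0.633, -0.034,  0.077]))]
side cruet1 [(0.91, array([ 0.633, -0.316,  0.002])), (0.56, array([ 0.57 , -0.432, -0.   ]))]
side brush [(0.66, array([0.564, 0.389, 0.009]))]
side bay [(0.94, array([0.655, 0.192, 0.008]))]
scene glass1 [(0.94, array([ 0.631, -0.037,  0.078])), (0.83, array([0.635, 0.076, 0.079]))]
scene cruet1 [(0.96, array([ 0.628, -0.315,  0.003])), (0.6, array([ 0.562, -0.44 ,  0.003])), (0.22, array([0.565, 0.388, 0.007]))]
scene brush [(0.6, array([0.564, 0.392, 0.004]))]
scene bay [(0.67, array([0.655, 0.191, 0.015])), (0.57, array([0.56 , 0.39 , 0.002]))]
wrist glass1 [(0.92, array([ 0.635, -0.039,  0.078])), (0.82, array([ 0.62 , -0.141,  0.078])), (0.78, array([0.64 , 0.082, 0.079]))]
wrist cruet1 [(0.96, array([ 0.628, -0.321, -0.002])), (0.64, array([ 0.565, -0.43 ,  0.004]))]
wrist brush [(0.63, array([0.565, 0.383, 0.008]))]
wrist bay [(0.86, array([0.647, 0.196, 0.008])), (0.32, array([0.567, 0.382, 0.009]))]
```

View pics/wrist24.png

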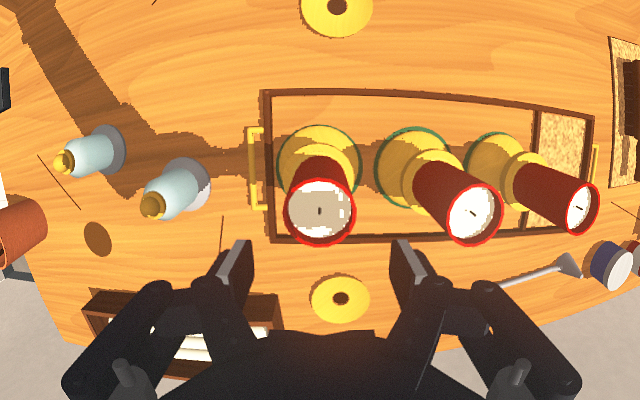

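View pics/scene24.png

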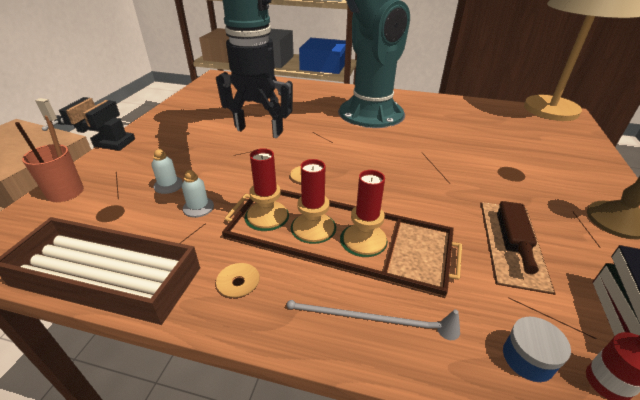

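All three candles stand on their stands. One cruet has been knocked to ~(0.630, -0.317) (scene px 195,193; it was 204,187), and all three views agree. Go for it.

Call:
apply_moves(
  moves=[
    [[-0.05,-0.5,0],[0,0,0],-0.7],
    [[-0.07,-0.7,0],[0,0,0],-0.7],
    [[-0.07,-0.7,0],[0,0,0],-0.7],
    [[-0.07,-0.7,0.1],[0,0,0],-0.7],
    [[-0.07,-0.7,0.4],[0,0,0],-0.7],
    [[-0.07,-0.7,0.5],[0,0,0],-0.7],
    [[-0.05,-0.3,0.3],[0,0,0],-0.7],
    [[0,0,0.1],[0,0,0],-0.7],
    [[0,0,0],[0,0,0],-0.7],
    [[0,0,0],[0,0,0],-0.7],
  ],
)

```text
t: 49.05
tcp_pos: [0.6293, -0.3143, 0.1562]
eef_rot: [[-0.997, 0.083, 0.001], [0.083, 0.997, 0.002], [-0.001, 0.002, -1.0]]
wrist_force: [0.1, -0.3, 1.6]
width: 0.85
```

Run:
```python
from h import *
plan([.630,-.318,.038],175)
for n in ("side","scene","wrist"):
  im,P=snap(n,n+"25")
  for nm in ("cruet1",): print(n,nm,[(round(d["conf"],2),np.round(w(n,d["point"],P),3)) for d in landmark_of(n,nm)])
```

```text
t 49.0 tcp [ 0.6293 -0.3143  0.1562] yaw 175.2 tilt [ 0.001  0.002 -1.   ] w 0.85 q [ 50  43 -43  97  35  54  78] F [ 0.1 -0.3  1.6]
 turn units z: 0.04 ; shift units after turn: [-0.03 -0.09  2.96]
side cruet1 [(0.93, array([ 0.634, -0.32 ,  0.002])), (0.83, array([ 0.568, -0.432,  0.002]))]
scene cruet1 [(0.79, array([ 0.564, -0.439,  0.002]))]
wrist cruet1 [(0.92, array([ 0.624, -0.316, -0.001])), (0.65, array([ 0.566, -0.431,  0.002]))]
```

View pics/wrist25.png

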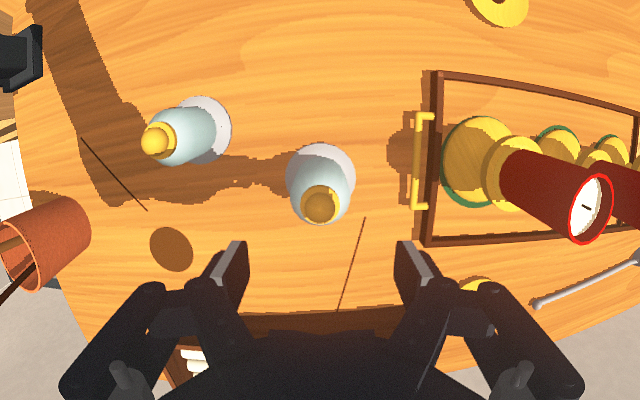

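Call:
apply_moves(
  moves=[
    [[0,-0.06,0.4],[0,0,0],-0.7],
    [[0,0,0.6],[0,0,0],-0.7],
    [[0,0,0.6],[0,0,0],-0.7],
    [[0,0,0.6],[0,0,0],-0.7],
    [[0,0,0.5],[0,0,0],-0.7],
    [[0,0,0.23],[0,0,0],-0.7],
    [[0,0,0],[0,0,0],-0.7],
    [[0,0,0],[0,0,0],0],
    [[0,0,0],[0,0,0],1],
    [[0,0,0],[0,0,0],1],
    [[0,0,0],[0,0,0],1],
    [[0,0,0],[0,0,0],1],
    [[0,0,0],[0,0,0],1],
  ],
)

```text
t: 50.43
tcp_pos: [0.6299, -0.3192, 0.0403]
eef_rot: [[-0.996, 0.086, 0.003], [0.086, 0.996, 0.0], [-0.003, 0.001, -1.0]]
wrist_force: [0.6, 2.5, 5.4]
width: 0.546
```

Run:
```python
from h import *
plan([.692,.189,.24],175)
for n in ("side",):
  im,P=snap(n,n+"26"); zoom(im,P,(.63,-.317,.07),"z26")
```

```text
t 50.4 tcp [ 0.6299 -0.3192  0.0403] yaw 175.1 tilt [ 0.003  0.    -1.   ] w 0.55 q [ 47  51 -38  99  42  45  73] F [0.6 2.5 5.4]
 turn units z: 0.01 ; shift units after turn: [-0.44 12.79 -4.99]
```

View pics/z26.png

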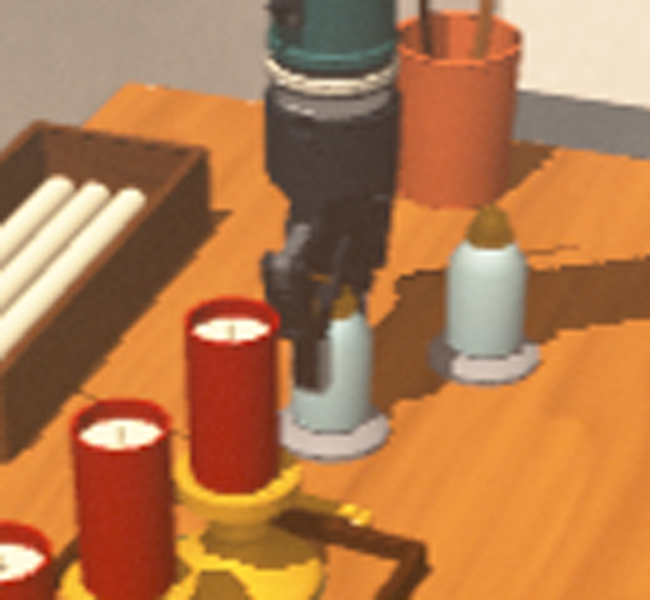

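Call:
apply_moves(
  moves=[
    [[0,0,-0.4],[0,0,0],1],
    [[0,0,-0.7],[0,0,0],1],
    [[0.4,0,-0.75],[0,0,0],1],
    [[0.6,0,-0.75],[0,0,0],1],
    [[0.6,0,-0.75],[0,0,0],1],
    [[0.6,0,-0.75],[0,0,0],1],
    [[0.6,0,-0.4],[0,0,0],1],
    [[0.4,0.4,0],[0,0,0],1],
    [[0,0.7,0],[0,0,0],1],
    [[0,0.8,0],[0,0,0],1],
    [[0,0.8,0],[0,0,0],1],
    [[0,0.8,0],[0,0,0],1],
    [[0,0.8,0],[0,0,0],1],
    [[0,0.8,0],[0,0,0],1],
    [[0,0.8,0],[0,0,0],1],
    [[0,0.8,0],[0,0,0],1],
    [[0,0.8,0],[0,0,0],1],
    [[0,0.8,0],[0,0,0],1],
    [[0,0.8,0],[0,0,0],1],
    [[0,0.8,0],[0,0,0],1],
  ],
)

```text
t: 52.15
tcp_pos: [0.5342, 0.0853, 0.2185]
eef_rot: [[-0.996, 0.087, -0.001], [0.087, 0.996, -0.003], [0.001, -0.003, -1.0]]
wrist_force: [1.0, -0.0, -3.5]
width: 0.541
```

Run:
```python
from h import *
plan([.692,.189,.12],175)
```

```text
t 52.1 tcp [0.5342 0.0853 0.2185] yaw 175.0 tilt [-0.001 -0.003 -1.   ] w 0.54 q [ 22  29 -49 115  29  49  42] F [ 1.  -0.  -3.5]
 turn units z: -0.00 ; shift units after turn: [-3.7   2.93  2.46]
```

Call:
apply_moves(
  moves=[
    [[0,0.8,0],[0,0,0],1],
    [[0,0.8,0],[0,0,0],1],
    [[-0.2,0.8,0],[0,0,0],1],
    [[-0.6,0.53,0],[0,0,0],1],
    [[-0.7,0,0],[0,0,0],1],
    [[-0.7,0,0],[0,0,0],1],
    [[-0.7,0,0.3],[0,0,0],1],
    [[-0.6,0,0.7],[0,0,0],1],
    [[-0.2,0,0.8],[0,0,0],1],
    [[0,0,0.6],[0,0,0],1],
    [[0,0,0],[0,0,0],1],
    [[0,0,0],[0,0,0],1],
  ],
)

```text
t: 53.15
tcp_pos: [0.6908, 0.1874, 0.1206]
eef_rot: [[-0.996, 0.087, -0.005], [0.087, 0.996, -0.003], [0.004, -0.004, -1.0]]
wrist_force: [-0.4, 0.3, -3.9]
width: 0.545
```

Run:
```python
from h import *
plan([.692,.189,.0483],175)
for n in ("side","scene"):
  im,P=snap(n,n+"27")
  for nm in ("cruet1","bay"): print(n,nm,[(round(d["conf"],2),np.round(w(n,d["point"],P),3)) for d in landmark_of(n,nm)])
  zoom(im,P,(.67,.189,.05),"z27"+n)
a=np.hstack([cv2.imread("pics/z27%s.png"%n)[::1,:] for n in("side","scene")]); cv2.imwrite("pics/z27.png",cv2.resize(a,(800,369)))
```

```text
t 53.1 tcp [0.6908 0.1874 0.1206] yaw 175.0 tilt [-0.005 -0.003 -1.   ] w 0.54 q [  7  46 -42  96  37  53  35] F [-0.4  0.3 -3.9]
 turn units z: 0.00 ; shift units after turn: [-0.03  0.04  1.81]
side cruet1 [(0.65, array([0.691, 0.188, 0.082])), (0.56, array([ 0.569, -0.435,  0.003]))]
side bay [(0.96, array([0.653, 0.192, 0.004])), (0.72, array([ 0.633, -0.035,  0.008]))]
scene cruet1 [(0.73, array([ 0.564, -0.435,  0.002])), (0.65, array([0.69 , 0.191, 0.087]))]
scene bay [(0.71, array([0.688, 0.192, 0.085])), (0.67, array([0.653, 0.19 , 0.013])), (0.64, array([ 0.62 , -0.149,  0.007]))]
```

View pics/z27.png

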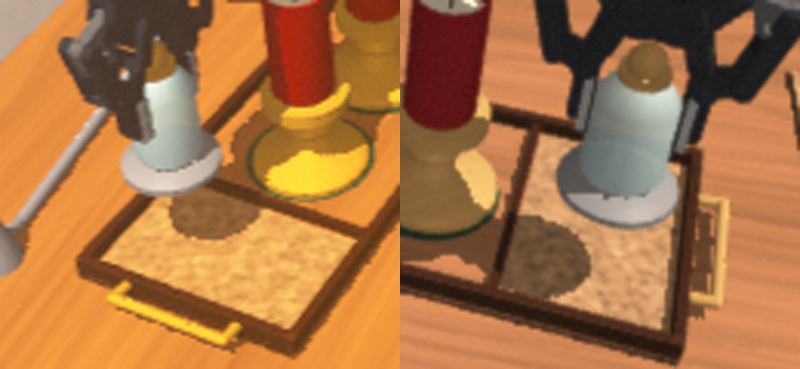

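Call:
apply_moves(
  moves=[
    [[0,0.05,0.5],[0,0,0],1],
    [[0,0,0.5],[0,0,0],1],
    [[0,0,0.4],[0,0,0],1],
    [[0,0,0.2],[0,0,0],1],
    [[0,0,0.1],[0,0,0],1],
    [[0,0,0],[0,0,0],1],
    [[0,0,0],[0,0,0],1],
  ],
)

```text
t: 54.03
tcp_pos: [0.6931, 0.1919, 0.0551]
eef_rot: [[-0.996, 0.086, 0.001], [0.086, 0.996, 0.001], [-0.001, 0.001, -1.0]]
wrist_force: [0.0, 0.6, -3.7]
width: 0.541
```

Run:
```python
from h import *
plan([.692,.189,.0483],175)
for n in ("side","scene"):
  im,P=snap(n,n+"28")
  for nm in ("cruet1",): print(n,nm,[(round(d["conf"],2),np.round(w(n,d["point"],P),3)) for d in landmark_of(n,nm)])
  zoom(im,P,(.67,.189,.05),"z28"+n)
a=np.hstack([cv2.imread("pics/z28%s.png"%n)[::1,:] for n in("side","scene")]); cv2.imwrite("pics/z28.png",cv2.resize(a,(800,369)))
```

```text
t 54.0 tcp [0.6931 0.1919 0.0551] yaw 175.0 tilt [ 0.001  0.001 -1.   ] w 0.54 q [  5  51 -39  97  41  47  32] F [ 0.   0.6 -3.7]
 turn units z: 0.01 ; shift units after turn: [ 0.02 -0.08  0.17]
side cruet1 [(0.96, array([ 0.57 , -0.435,  0.002])), (0.94, array([0.694, 0.192, 0.017]))]
scene cruet1 [(0.9, array([ 0.561, -0.437,  0.003])), (0.87, array([0.692, 0.192, 0.016]))]
```

View pics/z28.png

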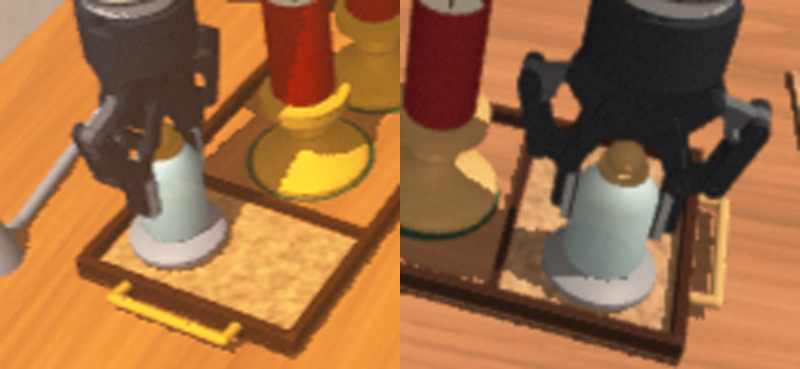

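Call:
apply_moves(
  moves=[
    [[0.03,-0.06,0.08],[0,0,0],1],
    [[0,0,0.07],[0,0,0],1],
    [[0,0,0.04],[0,0,0],1],
    [[0,0,0],[0,0,0],1],
    [[0,0,0],[0,0,0],1],
    [[0,0,0],[0,0,0],-0.15],
    [[0,0,0],[0,0,0],-0.6],
    [[0,0,0],[0,0,0],-0.6],
    [[0,0,0],[0,0,0],-0.6],
    [[0,0,-0.3],[0,0,0],-0.6],
    [[0,0,-0.7],[0,0,0],-0.6],
    [[0,0,-0.8],[0,0,0],-0.6],
    [[0,0,-0.8],[0,0,0],-0.6],
    [[0.6,0,-0.8],[0,0,0],-0.6],
    [[0.8,0,-0.4],[0,0,0],-0.6],
    [[0.8,0,0],[0,0,0],-0.6],
    [[0.8,0,0],[0,0,0],-0.6],
    [[0.6,-0.4,0],[0,0,0],-0.6],
  ],
)

```text
t: 55.73
tcp_pos: [0.5436, 0.1903, 0.201]
eef_rot: [[-0.997, 0.08, 0.002], [0.08, 0.997, 0.004], [-0.002, 0.004, -1.0]]
wrist_force: [0.5, 1.1, 0.3]
width: 0.804
```

Run:
```python
from h import *
plan([.510,-.20,.22],175)
for n in ("side","scene"):
  im,P=snap(n,n+"29")
  for nm in ("cruet1","bay"): print(n,nm,[(round(d["conf"],2),np.round(w(n,d["point"],P),3)) for d in landmark_of(n,nm)])
```

```text
t 55.7 tcp [0.5436 0.1903 0.201 ] yaw 175.4 tilt [ 0.002  0.004 -1.   ] w 0.80 q [ 10  32 -48 112  31  49  31] F [0.5 1.1 0.3]
 turn units z: 0.07 ; shift units after turn: [-0.01 -9.79 -0.47]
side cruet1 [(0.92, array([ 0.57 , -0.43 ,  0.005])), (0.69, array([0.692, 0.19 , 0.011]))]
side bay [(0.81, array([0.652, 0.193, 0.008]))]
scene cruet1 [(0.73, array([ 0.564, -0.434,  0.001])), (0.65, array([0.689, 0.193, 0.007]))]
scene bay [(0.71, array([0.651, 0.187, 0.01 ])), (0.39, array([ 0.623, -0.147,  0.008]))]
```

View pics/scene29.png

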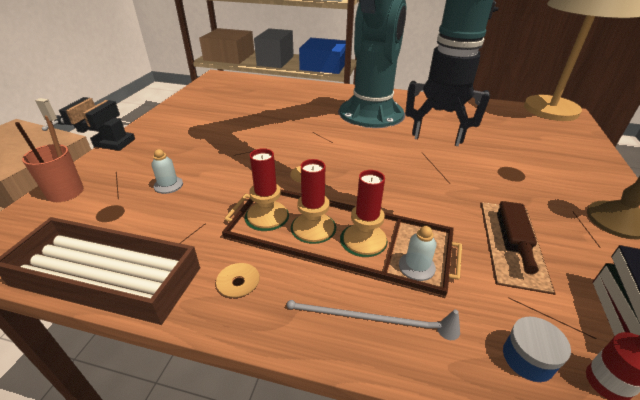

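Call:
apply_moves(
  moves=[
    [[0,-0.5,-0.2],[0,0,0.05],-0.6],
    [[0,-0.8,0],[0,0,0],-0.6],
    [[0,-0.85,0],[0,0,0],-0.6],
    [[0,-0.85,0],[0,0,0],-0.6],
    [[0,-0.85,0],[0,0,0],-0.6],
    [[0,-0.85,0],[0,0,0],-0.6],
    [[0,-0.85,0],[0,0,0],-0.6],
    [[0,-0.85,0],[0,0,0],-0.6],
    [[0,-0.85,0],[0,0,0],-0.6],
    [[0,-0.85,0],[0,0,0],-0.6],
    [[0,-0.85,0],[0,0,0],-0.6],
    [[0,-0.85,0],[0,0,0],-0.6],
    [[-0.3,-0.85,0],[0,0,0],-0.6],
    [[-0.5,-0.85,0],[0,0,0],-0.6],
    [[-0.5,-0.85,0],[0,0,0],-0.6],
    [[-0.5,-0.85,0],[0,0,0],-0.6],
    [[-0.2,-0.85,0],[0,0,0],-0.6],
    [[0,-0.5,0],[0,0,0],-0.6],
    [[0,0,0],[0,0,0],-0.6],
  ],
)

```text
t: 57.62
tcp_pos: [0.5724, -0.4101, 0.2055]
eef_rot: [[-0.995, 0.102, 0.0], [0.102, 0.995, -0.003], [-0.0, -0.003, -1.0]]
wrist_force: [-0.3, -1.3, 0.3]
width: 0.798
```

Run:
```python
from h import *
plan([.566,-.433,.155],175)
for n in ("side","wrist"):
  im,P=snap(n,n+"30")
  for nm in ("cruet1",): print(n,nm,[(round(d["conf"],2),np.round(w(n,d["point"],P),3)) for d in landmark_of(n,nm)])
```

```text
t 57.6 tcp [ 0.5724 -0.4101  0.2055] yaw 174.1 tilt [ 0.    -0.003 -1.   ] w 0.80 q [ 60  41 -46  95  33  59  88] F [-0.3 -1.3  0.3]
 turn units z: -0.15 ; shift units after turn: [ 0.11 -0.58  1.26]
side cruet1 [(0.81, array([ 0.569, -0.435,  0.   ])), (0.61, array([ 0.621, -0.146,  0.081])), (0.58, array([0.693, 0.189, 0.011])), (0.35, array([0.643, 0.081, 0.079]))]
wrist cruet1 [(0.77, array([ 0.566, -0.433,  0.   ]))]
```

Call:
apply_moves(
  moves=[
    [[0.1,-0.58,0],[0,0,-0.15],-0.7],
    [[0,0,0.5],[0,0,0],-0.7],
    [[0,0,0.5],[0,0,0],-0.7],
    [[0,0,0.2],[0,0,0],-0.7],
    [[0,0,0],[0,0,0],-0.7],
    [[0,0,0],[0,0,0],-0.7],
  ],
)

```text
t: 58.32
tcp_pos: [0.5674, -0.4223, 0.1591]
eef_rot: [[-0.997, 0.074, 0.0], [0.074, 0.997, 0.001], [0.0, 0.001, -1.0]]
wrist_force: [-0.2, -0.3, 1.4]
width: 0.849
```

Run:
```python
from h import *
plan([.567,-.433,.038],175)
for n in ("scene","wrist"):
  im,P=snap(n,n+"31")
  for nm in ("cruet1",): print(n,nm,[(round(d["conf"],2),np.round(w(n,d["point"],P),3)) for d in landmark_of(n,nm)])
```

```text
t 58.3 tcp [ 0.5674 -0.4223  0.1591] yaw 175.8 tilt [ 0.     0.001 -1.   ] w 0.85 q [ 60  44 -44  96  36  55  88] F [-0.2 -0.3  1.4]
 turn units z: 0.13 ; shift units after turn: [-0.01 -0.27  3.03]
scene cruet1 [(0.96, array([ 0.562, -0.437,  0.003])), (0.67, array([0.688, 0.19 , 0.005]))]
wrist cruet1 [(0.81, array([ 0.566, -0.431,  0.   ]))]
```

View pics/wrist31.png

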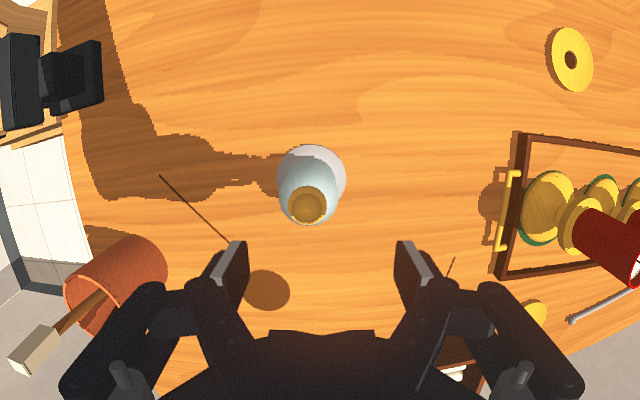

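The cruet is ~11 px left of centre, which agrees with the computed -0.27 shift.

Call:
apply_moves(
  moves=[
    [[0,-0.27,0.2],[0,0,0.13],-0.7],
    [[0,0,0.5],[0,0,0],-0.7],
    [[0,0,0.6],[0,0,0],-0.7],
    [[0,0,0.6],[0,0,0],-0.7],
    [[0,0,0.5],[0,0,0],-0.7],
    [[0,0,0.4],[0,0,0],-0.7],
    [[0,0,0.2],[0,0,0],-0.7],
    [[0,0,0],[0,0,0],-0.7],
    [[0,0,0],[0,0,0],0],
    [[0,0,0],[0,0,0],1],
    [[0,0,0],[0,0,0],1],
    [[0,0,0],[0,0,0],1],
    [[0,0,0],[0,0,0],1],
    [[0,0,0],[0,0,0],1],
  ],
)

```text
t: 59.68
tcp_pos: [0.5675, -0.4347, 0.0407]
eef_rot: [[-0.996, 0.089, 0.003], [0.089, 0.996, -0.001], [-0.003, -0.001, -1.0]]
wrist_force: [0.2, 1.7, 7.1]
width: 0.546
```

Run:
```python
from h import *
plan([.51,-.20,.225],175)
```

```text
t 59.7 tcp [ 0.5675 -0.4347  0.0407] yaw 174.9 tilt [ 0.003 -0.001 -1.   ] w 0.55 q [ 58  51 -39  98  43  46  84] F [0.2 1.7 7.1]
 turn units z: -0.02 ; shift units after turn: [ 1.94  5.72 -4.61]
```

Call:
apply_moves(
  moves=[
    [[0,0,-0.4],[0,0,0],1],
    [[0,0,-0.7],[0,0,0],1],
    [[0.2,0,-0.75],[0,0,0],1],
    [[0.4,0.2,-0.75],[0,0,0],1],
    [[0.4,0.4,-0.75],[0,0,0],1],
    [[0.4,0.5,-0.75],[0,0,0],1],
    [[0.4,0.6,-0.5],[0,0,0],1],
    [[0.3,0.8,0],[0,0,0],1],
    [[0,0.8,0],[0,0,0],1],
    [[0,0.8,0],[0,0,0],1],
    [[0,0.8,0],[0,0,0],1],
    [[0,0.8,0],[0,0,0],1],
    [[0,0.8,0],[0,0,0],1],
    [[0,0.8,0],[0,0,0],1],
    [[0,0.8,0],[0,0,0],1],
    [[0,0.8,0],[0,0,0],1],
    [[0,0.8,0],[0,0,0],1],
    [[0,0.8,0],[0,0,0],1],
    [[0,0.8,0],[0,0,0],1],
    [[0,0.8,0],[0,0,0],1],
  ],
)

```text
t: 61.35
tcp_pos: [0.5244, 0.0555, 0.2228]
eef_rot: [[-0.996, 0.09, -0.001], [0.09, 0.996, -0.002], [0.001, -0.002, -1.0]]
wrist_force: [1.3, 0.1, -4.4]
width: 0.541
```

Run:
```python
from h import *
plan([.611,.195,.12],175)
```

```text
t 61.4 tcp [0.5244 0.0555 0.2228] yaw 174.9 tilt [-0.001 -0.002 -1.   ] w 0.54 q [ 27  28 -51 116  29  49  44] F [ 1.3  0.1 -4.4]
 turn units z: -0.02 ; shift units after turn: [-1.85  3.66  2.57]
```

Call:
apply_moves(
  moves=[
    [[0,0.7,0],[0,0,0],1],
    [[0,0.8,0],[0,0,0],1],
    [[0,0.8,0],[0,0,0],1],
    [[-0.2,0.8,0],[0,0,0],1],
    [[-0.6,0.5,0],[0,0,0],1],
    [[-0.7,0.06,0.2],[0,0,0],1],
    [[-0.35,0,0.6],[0,0,0],1],
    [[0,0,0.7],[0,0,0],1],
    [[0,0,0.7],[0,0,0],1],
    [[0,0,0.3],[0,0,0],1],
    [[0,0,0],[0,0,0],1],
    [[0,0,0],[0,0,0],1],
  ],
)

```text
t: 62.35
tcp_pos: [0.6118, 0.1937, 0.1228]
eef_rot: [[-0.996, 0.089, -0.001], [0.089, 0.996, -0.001], [0.001, -0.001, -1.0]]
wrist_force: [-0.2, 1.1, -3.9]
width: 0.547
```

Run:
```python
from h import *
plan([.6115,.195,.0487],175)
for n in ("side","scene"):
  im,P=snap(n,n+"33")
  for nm in ("cruet1","bay"): print(n,nm,[(round(d["conf"],2),np.round(w(n,d["point"],P),3)) for d in landmark_of(n,nm)])
  zoom(im,P,(.65,.19,.05),"z33"+n)
a=np.hstack([cv2.imread("pics/z33%s.png"%n)[::1,:] for n in("side","scene")]); cv2.imwrite("pics/z33.png",cv2.resize(a,(800,369)))
```

```text
t 62.4 tcp [0.6118 0.1937 0.1228] yaw 174.9 tilt [-0.001 -0.001 -1.   ] w 0.55 q [  7  42 -43 106  38  47  29] F [-0.2  1.1 -3.9]
 turn units z: -0.02 ; shift units after turn: [0.01 0.03 1.85]
side cruet1 [(0.85, array([0.614, 0.193, 0.079])), (0.74, array([0.694, 0.19 , 0.01 ])), (0.15, array([ 0.626, -0.147,  0.08 ]))]
side bay [(0.79, array([0.651, 0.191, 0.009]))]
scene cruet1 [(0.93, array([0.606, 0.191, 0.083])), (0.84, array([0.692, 0.19 , 0.007]))]
scene bay [(0.71, array([0.65 , 0.19 , 0.013]))]
```

View pics/z33.png

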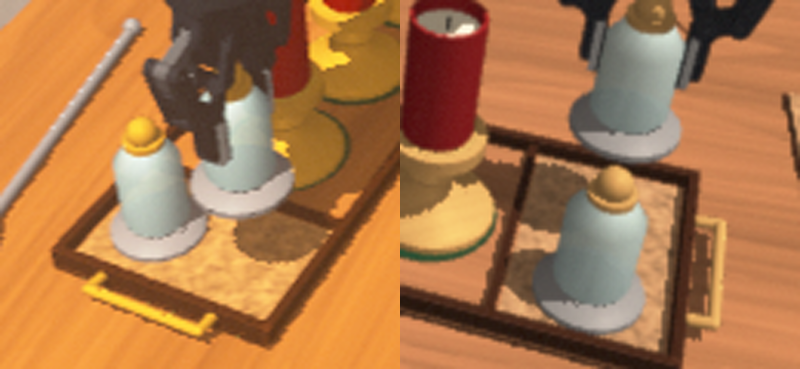

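Call:
apply_moves(
  moves=[
    [[0,0.02,0.5],[0,0,0],1],
    [[0,0,0.5],[0,0,0],1],
    [[0,0,0.4],[0,0,0],1],
    [[0,0,0.1],[0,0,0],1],
    [[0,0,0],[0,0,0],1],
    [[0,0,0],[0,0,0],1],
  ],
)

```text
t: 63.15
tcp_pos: [0.6127, 0.1952, 0.0632]
eef_rot: [[-0.996, 0.089, 0.0], [0.089, 0.996, 0.0], [-0.0, 0.001, -1.0]]
wrist_force: [0.6, 0.1, -3.7]
width: 0.542
```

Run:
```python
from h import *
plan([.6115,.195,.0487],175)
for n in ("side","scene"):
  im,P=snap(n,n+"34")
  for nm in ("cruet1",): print(n,nm,[(round(d["conf"],2),np.round(w(n,d["point"],P),3)) for d in landmark_of(n,nm)])
  zoom(im,P,(.65,.19,.05),"z34"+n)
a=np.hstack([cv2.imread("pics/z34%s.png"%n)[::1,:] for n in("side","scene")]); cv2.imwrite("pics/z34.png",cv2.resize(a,(800,369)))
```

```text
t 63.1 tcp [0.6127 0.1952 0.0632] yaw 174.9 tilt [ 0.  0. -1.] w 0.54 q [  4  46 -39 108  42  42  25] F [ 0.6  0.1 -3.7]
 turn units z: -0.02 ; shift units after turn: [ 0.03 -0.01  0.36]
side cruet1 [(0.72, array([0.692, 0.19 , 0.012])), (0.64, array([0.615, 0.198, 0.024]))]
scene cruet1 [(0.89, array([0.687, 0.19 , 0.008])), (0.57, array([0.61 , 0.192, 0.024]))]
```

View pics/z34.png

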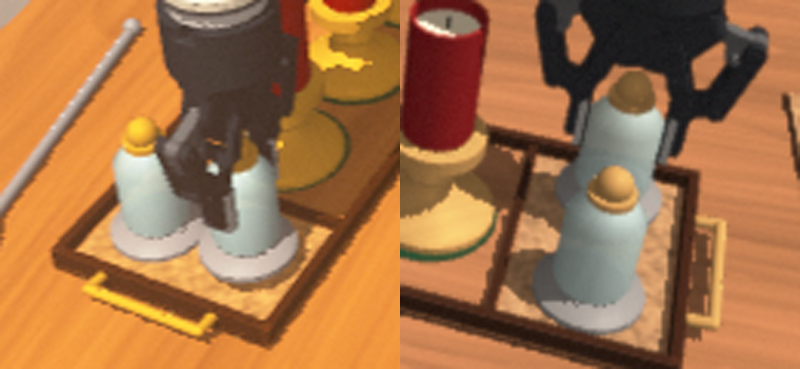

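Call:
apply_moves(
  moves=[
    [[0.04,0,0.15],[0,0,0],1],
    [[0,0,0.12],[0,0,0],1],
    [[0,0,0.08],[0,0,0],1],
    [[0,0,0.04],[0,0,0],1],
    [[0,0,0],[0,0,0],1],
    [[0,0,0],[0,0,0],1],
  ],
)

```text
t: 63.85
tcp_pos: [0.6103, 0.1948, 0.0487]
eef_rot: [[-0.996, 0.089, -0.0], [0.089, 0.996, -0.002], [0.0, -0.002, -1.0]]
wrist_force: [-4.0, -2.8, 7.6]
width: 0.544
```

Run:
```python
from h import *
plan([.6115,.195,.0487],175)
```

```text
t 63.9 tcp [0.6103 0.1948 0.0487] yaw 174.9 tilt [-0.    -0.002 -1.   ] w 0.54 q [  3  47 -38 108  44  41  24] F [-4.  -2.8  7.6]
 turn units z: -0.02 ; shift units after turn: [-0.03  0.01 -0.  ]
```

Seated (contact ~8 N, z as expected). Release and retreat upward.

Call:
apply_moves(
  moves=[
    [[0,0,0],[0,0,0],-0.15],
    [[0,0,0],[0,0,0],-0.6],
    [[0,0,0],[0,0,0],-0.6],
    [[0,0,0],[0,0,0],-0.6],
    [[0,0,-0.3],[0,0,0],-0.6],
    [[0,0,-0.7],[0,0,0],-0.6],
    [[0,0,-0.8],[0,0,0],-0.6],
    [[0,0,-0.8],[0,0,0],-0.6],
    [[0,0,-0.8],[0,0,0],-0.6],
    [[0.6,0,-0.6],[0,0,0],-0.6],
    [[0.8,0,0],[0,0,0],-0.6],
    [[0.8,0,0],[0,0,0],-0.6],
    [[0,0,0],[0,0,0],-0.6],
    [[0,0,0],[0,0,0],-0.6],
  ],
)

```text
t: 65.02
tcp_pos: [0.5213, 0.2033, 0.2082]
eef_rot: [[-0.996, 0.086, 0.001], [0.086, 0.996, -0.001], [-0.001, -0.001, -1.0]]
wrist_force: [0.2, -0.8, 1.1]
width: 0.802
```

Run:
```python
from h import *
plan([.6115,.195,.0487],175)
for n in ("side","scene","wrist"):
  im,P=snap(n,n+"35")
  for nm in ("cruet1","bay","stand1","glass1","brush","mat","bobeche1","pad_a"): print(n,nm,[(round(d["conf"],2),np.round(w(n,d["point"],P),3)) for d in landmark_of(n,nm) if d["conf"]>.4])
```

```text
t 65.0 tcp [0.5213 0.2033 0.2082] yaw 175.1 tilt [ 0.001 -0.001 -1.   ] w 0.80 q [  9  31 -49 113  31  49  28] F [ 0.2 -0.8  1.1]
 turn units z: 0.01 ; shift units after turn: [-2.26 -0.01  3.99]
side cruet1 [(0.79, array([0.612, 0.196, 0.008])), (0.6, array([0.697, 0.189, 0.011]))]
side bay [(0.82, array([0.652, 0.189, 0.008]))]
side stand1 [(0.82, array([ 0.634, -0.034,  0.01 ])), (0.74, array([0.642, 0.081, 0.012])), (0.64, array([ 0.621, -0.142,  0.011]))]
side glass1 [(0.83, array([0.641, 0.078, 0.078])), (0.65, array([ 0.623, -0.143,  0.081])), (0.56, array([ 0.568,  0.387, -0.001]))]
side brush [(0.82, array([0.56 , 0.387, 0.01 ]))]
side mat [(0.75, array([ 0.567,  0.39 , -0.003]))]
side bobeche1 [(0.61, array([ 0.442, -0.108, -0.002])), (0.56, array([0.639, 0.082, 0.01 ]))]
side pad_a [(0.93, array([ 0.621, -0.143,  0.011])), (0.68, array([0.64 , 0.073, 0.01 ]))]
scene cruet1 [(0.86, array([0.686, 0.19 , 0.009])), (0.66, array([0.604, 0.192, 0.009]))]
scene bay [(0.68, array([0.651, 0.189, 0.014]))]
scene stand1 [(0.77, array([ 0.632, -0.037,  0.007])), (0.73, array([ 0.625, 
[... 322 characters left out ...]
439, -0.109, -0.001]))]
scene pad_a [(0.94, array([0.638, 0.075, 0.007])), (0.63, array([ 0.635, -0.034,  0.009])), (0.56, array([ 0.622, -0.15 ,  0.01 ]))]
wrist cruet1 [(0.63, array([0.606, 0.198, 0.009])), (0.59, array([0.689, 0.185, 0.008]))]
wrist bay []
wrist stand1 [(0.96, array([ 0.634, -0.038,  0.003])), (0.92, array([ 0.619, -0.146,  0.006])), (0.42, array([0.564, 0.385, 0.008]))]
wrist glass1 [(0.88, array([ 0.636, -0.038,  0.076])), (0.57, array([ 0.62 , -0.141,  0.077]))]
wrist brush [(0.74, array([0.566, 0.384, 0.006]))]
wrist mat [(0.75, array([ 0.56 ,  0.385, -0.002]))]
wrist bobeche1 [(0.48, array([ 0.637, -0.037,  0.078]))]
wrist pad_a [(0.54, array([0.686, 0.188, 0.006]))]
```

View pics/scene35.png

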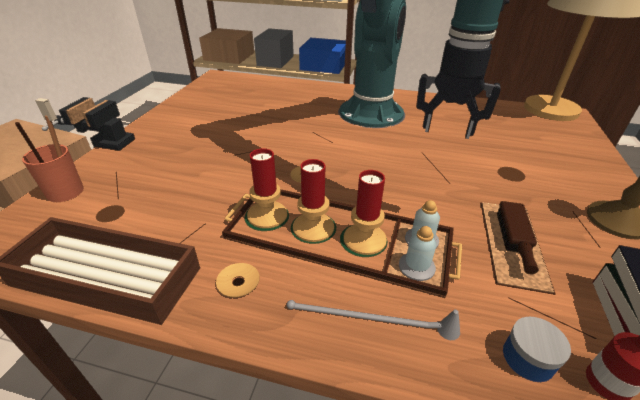

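View pics/side35.png

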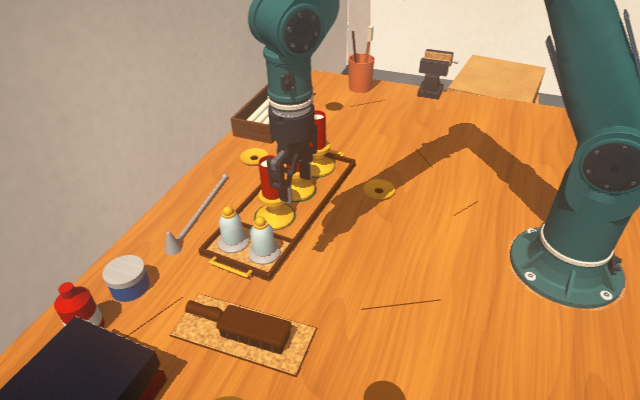

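View pics/wrist35.png

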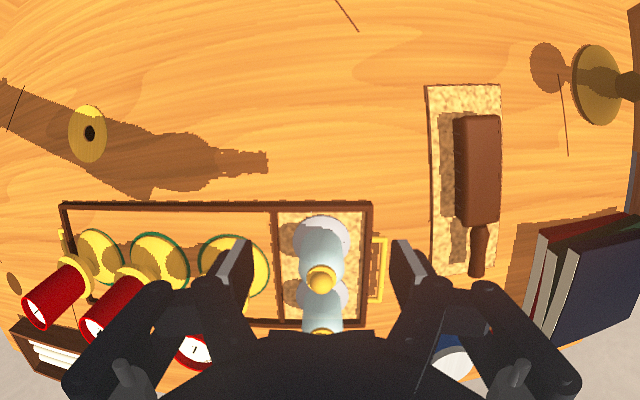

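```bash
python3 -c "
from rig import *
print(hand_in())"
```

```text
the job is handed in; nothing more can be done
None
```

The tray is ready and the job is handed in at about 66 s of the 210 s; no verdict is given. The work went in the order asked:

- **Brush:** it lies bristles down on the cork mat, within about 5 mm of the mat's centre. I let go of it a few millimetres above the mat.
- **Stands:** all three were present, and each stands on its own felt pad. Those on pad_a and pad_b are about 2 mm from centre. The one on pad_c is about 3 to 5 mm towards the bay. I meant to nudge it but left it, because the error was close to the measuring noise.
- **Glasses:** one stands upright on each stand, centred within about 2 to 4 mm. I lowered each glass onto its stand before opening the gripper, and no stand was moved once it carried a glass. There was no spare glass.
- **Cruets:** both stand upright on the cork floor of the bay, about 80 mm apart. The nearer one was knocked about 3 cm aside during the run, so I measured it again before picking it up.
- **Bobeche:** it is where it lay at the start.

In the last pictures the views agree to within about 5 mm, up to about 11 mm in x for a cruet. In the scene view the front cruet partly hides the rear one, but the side view shows both standing upright. Wrist forces stayed below about 10 N in every reading I took.

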